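# Record a rubber specimen under test load on the sprung scale

### The arm

A 7-joint arm with a two-finger parallel gripper is mounted at the origin on a cart in front of the work surface, level with it; the furniture and walls round the work are solid. World frame = base frame: x ahead of the robot, y to its left, z up, the work surface at z = 0. Lengths are in mm, angles in rad, forces in N, time in s.
With the tool pointing down it reaches from about 400 to 850 mm from the base axis. Payload 10.4 kg.
Tool frame: the origin (TCP) lies between the finger pads; the fingertips stand 8 mm ahead of it and the grasp point (between the pads) lies 11 mm behind it (tip_reach is the distance from the TCP to the fingertips, in mm); z points along the fingers, y is the line along which they close (so a half turn about z gives the same grasp; the last joint's range is limited). The gripper opens to 85 mm and grips with 20 to 120 N. Pads are 22 mm wide; open, the fingers measure 114 mm over their backs; the gripper's body (76 mm by 85 mm) begins 54 mm behind the grasp point. The pads swing forward as they close: fully open they stand 13 mm farther back than shut.
Start: joints at [-0.023, 0.332, -0.065, 1.46, 0.022, 1.35, -0.088], TCP at [625.022, 0.018, 218.338] pointing down, gripper open.
Joint ranges: [-2.6, 2.6], [-0.5, 2.12], [-1.47, 1.34], [0.16, 2.42], [-1.27, 4.41], [0.06, 2.06], [-2.6, 2.6]. Speed limits (rad/s): [2.22, 2.22, 2.79, 2.79, 3.14, 3.14, 3.14].

### API

Orientations are given as a rotation vector (axis times angle).
In Python, from plant import * gives the robot as it stands.
- The arm moves only by the tool servo_tool, never from a script. Its argument "deltas" is one flat list of numbers, 4 for each row, row after row: the shift along the tool's x, y, z each as a share of 0.4 m, from -1 to 1, then the turn about the tool's z as a share of pi rad, from -1 to 1. In form: [x, y, z, twist, x, y, z, twist, ...]. A call has 1 to 12 rows; each row shifts and turns the commanded pose from where the row before left it, along the tool's axes as they then stand; what a row does not reach is not made up. A row lasts 1/10 s, in which the tool goes at most 50 mm and 8.59 degrees, less where a joint would pass 70% of its speed; a pose out of reach is approached as far as the arm can. A call with a number of a shift or a turn outside -1 to 1 is refused whole. A call with a gripper value outside its range is refused whole. "jaw" is the gripper command: -1 is shut, 1 is fully open, values between are in proportion, set as the call begins (left out, the last holds). The fingers move at their own pace and stop on an object; "newtons" is the grip in N (left out, the last holds). Time passes only in rows, so rows that do not move let the fingers close. It gives the time, the measured TCP pose, the force, the opening and the grip force at its end, in the units of the state.
- read_state(): the state, without advancing time (a new reading comes with each control period).
- capture(name): name is "scene" or "side" or "wrist"; returns a dict with "frame" (420x560x3 uint8, blue, green, red), "intrinsics" (3x3 intrinsics, pixels), "world_from_camera" (4x4, takes a point from camera to world coordinates); the wrist camera has in their place "mount" (4x4, takes a point from camera to tool coordinates, whose origin is the TCP and whose axes are the flange's). Camera axes: x right, y down, z forward; pixel columns grow to the right and rows downward; lengths in mm; the calibration is good to about 2 mm. The wrist camera is an equidistant fisheye: a pixel r from the principal point sees the ray r / f radians off the axis. A picture is of the moment at which its call begins: read the wrist's pose just before it. There is no depth.
- finish_job(): hands the job in; it is judged then, once.
The state is a dict: "time": time; "joint_positions": joint angles; "dq": joint speeds; "effort": joint torques, N m; "position": TCP position; "tcp_rot": TCP orientation; "wrist_force": force on the tool from outside, world axes, zero at the start; "ft_torque": the same for the moment, N m; "finger_gap": finger opening in mm; "grip_force": force on a finger pad.
Only numpy, scipy, OpenCV 4.12 (cv2) and the standard library are available. Lean on these libraries where they do the work, as an engineer would, in place of code of your own. Each camera call takes 0.05 s, during which the arm holds its last target. There are 200 camera calls.

### The job

Without moving the specimen off the scale, stand weights from the grey mat beside it on the pan until the pointer rests between the two long marks, never driving the pan down to its stop. Hands off the load, flip the toggle switch to its right so that it snaps on, let the recorder run for at least four seconds, and flip it back off with the load still on. Then stand every weight upright on the mat again, leaving the specimen on the pan and the other things on the bench where they are.

Things in the scene. Friction and masses are not known exactly. Their poses are not given: they have to be found in the camera images.
- scale: sprung scale: grey base 170 x 190 x 30 mm on the worktop, the pan above it on a stem; origin at the centre of the base's underside; -x is its front, facing roughly to the robot, z up
- strip (a point): foot of a white strip, 40 mm wide, 140 mm tall, at the scale's right (-y), facing front, with black ticks every 5 mm and two long thick black marks at 55 and 67 mm above the worktop; a dark pointer on the pan's right edge moves before it, 4 mm below the pan's upper face; axes as the scale's
- pan (a joint): how far the pan has sunk under its load, m: 0 empty, stop at 0.075; 549 N/m, i.e. 8.9 mm for each 0.5 kg and 15.4 mm for each 0.86 kg; it settles in about half a second. The two long marks stand at 0.044 and 0.056
- pan_top (a point): centre of the pan's upper face; sinks with the pan (115 mm above the worktop when empty, 40 mm at the stop); axes as the scale's. The pan is a flat aluminium plate without a rim, 220 (x) x 300 (y) x 6 mm
- specimen: green moulded rubber specimen, 66 x 114 x 75 mm, lying on the rear half of the pan with its length across (along y), centred 58 to 68 mm behind the pan's centre; weighs 0.23 to 0.72 kg from run to run; origin at the centre of its underside, z up
- switch_box: grey switch box of the recorder, 85 (x) x 115 (y) x 55 mm, fixed to the worktop; origin at the centre of its underside, z up, y to its left
- toggle (a joint): the switch's bat, rad: -0.42 leans to the box's left (+y) = off (as at the start), +0.42 leans to its right (-y) = on; 0 upright. It swings in the box's y-z plane and falls over to the nearer side from its centre; 1 to 2 N at its tip moves it
- toggle_tip (a point): tip of the bat, which is black, round and 75 mm long from its pivot, 12 mm thick below and 21 mm near the top; moves with it
- toggle_pivot (a point): the bat's pivot, 59 mm above the worktop, in the middle of the box; axes as the box's
- mat: dull grey plastic mat 190 (x) x 210 (y) x 3 mm, fixed on the worktop, where the weights are kept (a white machine 190 mm high stands to its left from y = 0.32 on); origin at the centre of its underside, z up
- big_weight_0: turned steel disc weight, 0.86 kg, 62 mm in diameter and 36 mm thick, with a knob 20 mm in diameter and 20 mm high in the middle of its top (56 mm tall overall); can be gripped by the knob; origin at the centre of its underside, z up
- big_weight_1: turned steel disc weight, 0.86 kg, 62 mm in diameter and 36 mm thick, with a knob 20 mm in diameter and 20 mm high in the middle of its top (56 mm tall overall); can be gripped by the knob; origin at the centre of its underside, z up; not there in every run
- mid_weight_0: turned steel disc weight, 0.50 kg, 50 mm in diameter and 32 mm thick, with a knob 20 mm in diameter and 20 mm high in the middle of its top (52 mm tall overall); can be gripped by the knob; origin at the centre of its underside, z up
- mid_weight_1: turned steel disc weight, 0.50 kg, 50 mm in diameter and 32 mm thick, with a knob 20 mm in diameter and 20 mm high in the middle of its top (52 mm tall overall); can be gripped by the knob; origin at the centre of its underside, z up
- mid_weight_2: turned steel disc weight, 0.50 kg, 50 mm in diameter and 32 mm thick, with a knob 20 mm in diameter and 20 mm high in the middle of its top (52 mm tall overall); can be gripped by the knob; origin at the centre of its underside, z up; not there in every run
- mid_weight_3: turned steel disc weight, 0.50 kg, 50 mm in diameter and 32 mm thick, with a knob 20 mm in diameter and 20 mm high in the middle of its top (52 mm tall overall); can be gripped by the knob; origin at the centre of its underside, z up; not there in every run
- stopwatch: round stopwatch 65 x 58 x 14 mm lying on the worktop; bystander
- tape_roll: roll of tape 78 mm in diameter, 24 mm high; bystander
Mind the look-alikes: they are no part of the job. What is shaped like the mid_weight_2 but brown or purple is not meant.

How it is judged:
By the outcome, as a careful person would: the job done as asked, in the order asked, and still so for the second after the job is handed in, with the robot touching nothing.
Of big_weight_1, mid_weight_2, mid_weight_3 only 1 to 3 are there at a start; the rules pass over those that are not, and their reading is None.
At some moment in a run one of big_weight_0, big_weight_1, mid_weight_0, mid_weight_1, mid_weight_2, mid_weight_3 may be knocked a few centimetres aside while the robot is not near it.
It also fails if it takes over 210 s, if anything falls off the work surface, if the arm or the gripper's body presses on something with over 40 N, if the wrist force passes 120 N, or if a joint passes its speed limit or range.

## Working session

There is one attempt and no reset: what is moved stays moved. The work goes in short steps, Python scripts to look and compute and a tool call to move; the robot and the scene stay as the last step left them, time stands still between calls to the robot, and variables do not carry over. Pictures are saved under pics/ and viewed, at most 14 in all, crops included, and the job is handed in when it is done.

Besides the shell and the picture viewer there is one more tool, called after "Emit:" as a command line: name --argument value ..., lists and objects as JSON in quotes. servo_tool: Moves the arm, as the interface text tells. Shift numbers are shares of 0.4 m and turn numbers shares of pi rad, none past 1 either way. Its arguments: {"type":"object","properties":{"deltas":{"type":"array","items":{"type":"number"}},"jaw":{"type":"number"},"newtons":{"type":"number"}},"required":["deltas"]}

```bash
mkdir -p pics; python3 - <<'E'
from plant import *
import cv2
for n in("scene","side","wrist"):
    c=capture(n); cv2.imwrite(f"pics/{n}0.png",c["frame"]); print(n,c["intrinsics"],c.get("world_from_camera",c.get("mount")))
s=read_state(); print(s)
E
```

```text
scene [[442.83642348   0.         282.87886413]
 [  0.         442.83642348 210.56183412]
 [  0.           0.           1.        ]] [[ 5.21181774e-01 -6.59093538e-01  5.42185638e-01 -7.69550297e+01]
 [-8.53435841e-01 -3.99437028e-01  3.34809389e-01 -4.33119740e+02]
 [-4.10168513e-03 -6.37217207e-01 -7.70673347e-01  1.04436430e+03]
 [ 0.00000000e+00  0.00000000e+00  0.00000000e+00  1.00000000e+00]]
side [[515.38828892   0.         278.52897542]
 [  0.         515.38828892 214.0432869 ]
 [  0.           0.           1.        ]] [[ 7.91576849e-01  4.52657125e-01 -4.10496796e-01  1.15422313e+03]
 [ 6.11069424e-01 -5.86920999e-01  5.31147719e-01 -7.75225190e+02]
 [-5.01390250e-04 -6.71286279e-01 -7.41198004e-01  1.17089941e+03]
 [ 0.00000000e+00  0.00000000e+00  0.00000000e+00  1.00000000e+00]]
wrist [[325.1922621    0.         283.09245638]
 [  0.         325.1922621  205.86374818]
 [  0.           0.           1.        ]] [[-8.65263459e-05 -9.45182275e-01 -3.26543197e-01  8.50573312e+01]
 [ 9.99999986e-01 -1.29658129e-04  1.10319924e-04  3.03065696e-01]
 [-1.46611417e-04 -3.26543182e-01  9.45182273e-01 -1.56379293e+02]
 [ 0.00000000e+00  0.00000000e+00  0.00000000e+00  1.00000000e+00]]
{'time': 0.15, 'joint_positions': array([-0.02258261,  0.33273874, -0.0647155 ,  1.46074647,  0.02156197,
        1.34990957, -0.08848743]), 'dq': array([-0.00063696, -0.00049449,  0.00010886, -0.00131876, -0.00073908,
        0.00071124, -0.0017203 ]), 'effort': array([ 1.13752249e-03, -6.25829744e+01,  4.95374459e-02, -3.91853535e+01,
        1.63436425e-02,  7.44175835e-03, -2.63868424e-05]), 'position': array([6.24696277e+02, 1.07205487e-02, 2.17692137e+02]), 'tcp_rot': array([-2.22086922e+00, -2.22090998e+00,  1.23815067e-03]), 'wrist_force': array([-0.13634176,  0.28699327, -0.14865679]), 'ft_torque': array([-0.04175594, -0.0294434 ,  0.00611112]), 'grip_force': 0.0, 'finger_gap': 85.36223489684912}
```

View images.

View pics/scene0.png

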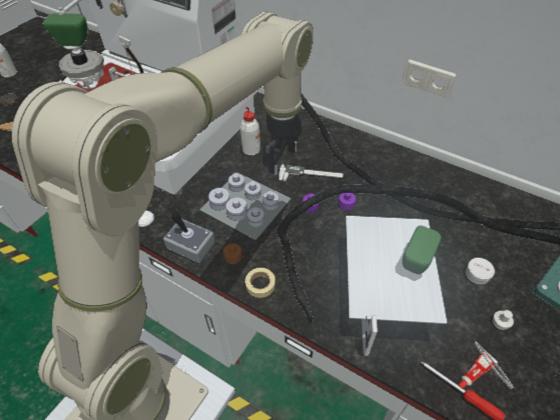

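View pics/side0.png

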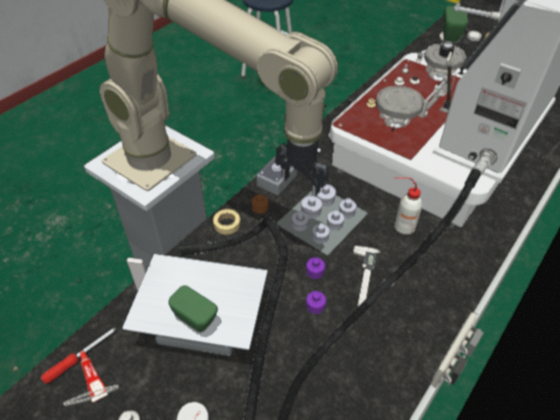

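View pics/wrist0.png

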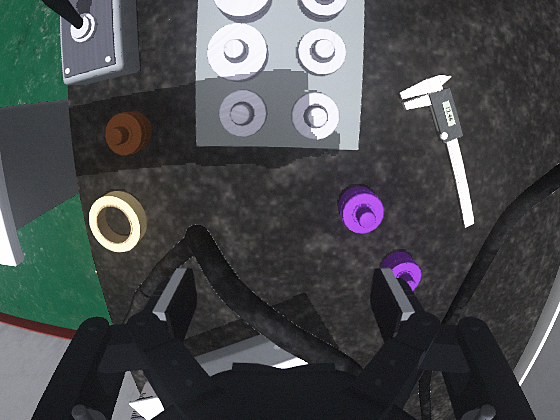

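```bash
cat > h.py <<'E'
from plant import *
import cv2, numpy as np
from scipy.spatial.transform import Rotation as R
def shot(n, save=None):
    s=read_state(); c=capture(n)
    if n=="wrist":
        T=np.eye(4); T[:3,:3]=R.from_rotvec(s["tcp_rot"]).as_matrix(); T[:3,3]=s["position"]
        c["W"]=T@c["mount"]
    else: c["W"]=c["world_from_camera"]
    c["fish"]=n=="wrist"
    if save: cv2.imwrite(f"pics/{save}.png",c["frame"])
    return c
def ray(c,u,v):
    K=c["intrinsics"]; x=(u-K[0,2])/K[0,0]; y=(v-K[1,2])/K[1,1]
    if c["fish"]:
        t=np.hypot(x,y)+1e-12; d=np.array([x/t*np.sin(t),y/t*np.sin(t),np.cos(t)])
    else: d=np.array([x,y,1]); d/=np.linalg.norm(d)
    return c["W"][:3,3],c["W"][:3,:3]@d
def onz(c,u,v,z):
    o,d=ray(c,u,v); return (o+d*(z-o[2])/d[2])[:2]
def tri(c1,p1,c2,p2):
    o1,d1=ray(c1,*p1); o2,d2=ray(c2,*p2)
    t=np.linalg.lstsq(np.c_[d1,-d2],o2-o1,rcond=None)[0]
    a,b=o1+d1*t[0],o2+d2*t[1]; return (a+b)/2,np.linalg.norm(a-b)
def proj(c,P):
    p=np.linalg.inv(c["W"])@np.r_[P,1]; K=c["intrinsics"]
    if c["fish"]:
        r=np.hypot(p[0],p[1])+1e-12; t=np.arctan2(r,p[2]); q=p[:2]/r*t
    else: q=p[:2]/p[2]
    return q*K[0,0]+K[:2,2]
E
python3 - <<'E'
from h import *
np.set_printoptions(precision=1,suppress=True)
a=shot("scene"); b=shot("side")
for p in [(236,179),(253,187),(269,196),(217,195),(236,205),(255,213)]: print("w",onz(a,*p,55))
for p in [(235,175),(289,206),(260,238),(202,208)]: print("mat",onz(a,*p,3))
for p in [(346,217),(434,220),(445,320),(349,316)]: print("pan",onz(a,*p,107))
for p in [(158,258),(267,266),(247,350),(126,330)]: print("pan side",onz(b,*p,107))
print("toggle",onz(a,176,215,130),"box",onz(a,188,240,55))
w=shot("wrist")
for p in [(235,47),(325,47),(240,113),(317,115)]: print("ww",onz(w,*p,55))
print("tog",onz(w,85,30,60),onz(w,362,149,3),onz(w,196,145,3))
for c,n in((a,"sc"),(b,"si")):
    g=cv2.resize(c["frame"][200:380,330:460] if n=="sc" else c["frame"][240:380,110:280],None,fx=4,fy=4,interpolation=cv2.INTER_CUBIC); cv2.imwrite(f"pics/z_{n}.png",g[:560])
g1=cv2.imread("pics/z_sc.png");g2=cv2.imread("pics/z_si.png");H=540
f=lambda g:cv2.resize(g,(390,int(g.shape[0]*390/g.shape[1])))
c=[cv2.copyMakeBorder(f(g),0,600-f(g).shape[0],0,0,0) if f(g).shape[0]<600 else f(g)[:600] for g in(g1,g2)]
cv2.imwrite("pics/zz.png",np.hstack(c))
E
```

```text
w [651.9 186.1]
w [651.3 122.5]
w [645.7  61.4]
w [568.5 196.5]
w [565.9 125.2]
w [569.6  60.8]
mat [703.3 231.8]
mat [681.   12.7]
mat [533.   22.2]
mat [535.7 236.9]
pan [ 651.9 -184.1]
pan [ 765.4 -391.3]
pan [ 497.9 -510.1]
pan [ 393.3 -319.1]
pan side [ 411.9 -324.5]
pan side [ 651.  -172.4]
pan side [ 760.9 -382.5]
pan side [ 506.7 -514.9]
toggle [405.9 199.3] box [394.1 165.1]
ww [578.9 136.4]
ww [665.3 136.1]
ww [583.1  70.5]
ww [658.1  68.3]
tog [413.  175.7] [717.6  27.3] [522.8  32.4]
```

View pics/zz.png

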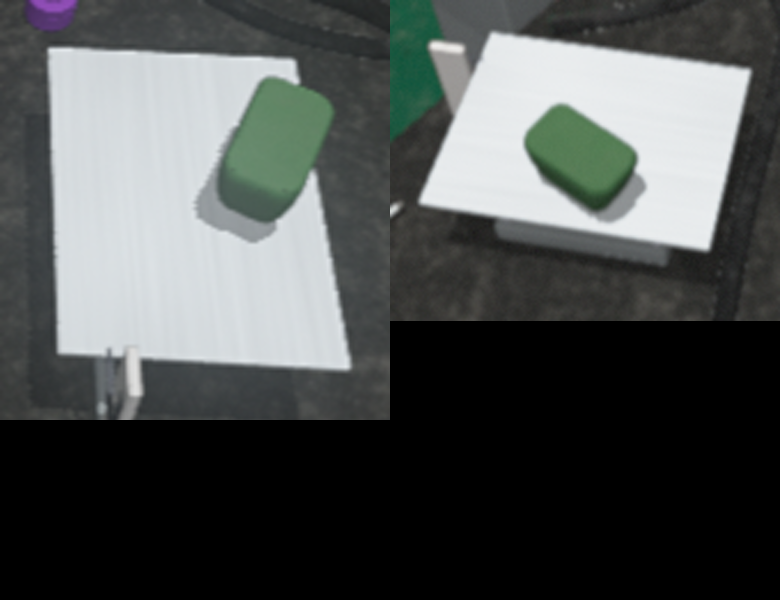

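```bash
python3 - <<'E'
from h import *
np.set_printoptions(precision=1,suppress=True)
a=shot("scene"); b=shot("side")
def quad(c,roi):
    x0,y0,x1,y1=roi; f=c["frame"].copy(); h=cv2.cvtColor(f,cv2.COLOR_BGR2HSV)
    m=((h[...,2]>170)&(h[...,1]<40)).astype(np.uint8); k=np.zeros_like(m);k[y0:y1,x0:x1]=1;m*=k
    m=cv2.morphologyEx(m,cv2.MORPH_OPEN,np.ones((9,9)))
    cs=max(cv2.findContours(m,0,2)[0],key=cv2.contourArea)
    hull=cv2.convexHull(cs); q=cv2.approxPolyDP(hull,12,True)[:,0].astype(float)
    # refine: fit lines to contour pts close to each edge
    L=[];P=cs[:,0].astype(float)
    for i in range(len(q)):
        p,r=q[i],q[(i+1)%len(q)];d=(r-p)/np.linalg.norm(r-p);n=np.array([-d[1],d[0]])
        t=(P-p)@d;s=abs((P-p)@n);k=(s<3)&(t>8)&(t<np.linalg.norm(r-p)-8)
        vx,vy,x,y=cv2.fitLine(P[k].astype(np.float32),cv2.DIST_HUBER,0,.01,.01).ravel();L.append(np.cross([x,y,1],[x+vx,y+vy,1]))
    o=[]
    for i in range(len(q)):
        z=np.cross(L[i-1],L[i]);o.append(z[:2]/z[2])
    return np.array(o)
A=quad(a,(335,205,455,335));B=quad(b,(115,245,275,360));print(A,B)
for p in A:
    r=[tri(a,p,b,q) for q in B]; k=min(r,key=lambda t:t[1]+abs(t[0][2]-107)); print(k)
E
```

```text
[[346.6 215.9]
 [411.4 219. ]
 [448.7 323.2]
 [349.4 315.4]] [[153.7 253.8]
 [266.5 270.7]
 [247.5 348.1]
 [122.5 327.5]]
(array([ 658.1, -183.2,  104.6]), np.float64(0.38514804179806866))
(array([ 751.3, -351.7,   82.2]), np.float64(33.22397651575455))
(array([ 495. , -517.7,  107.4]), np.float64(4.495437606972247))
(array([ 394. , -320.8,  108.1]), np.float64(2.987919057121898))
```

Emit:
servo_tool --deltas '[0.125, -0.02, -0.05, 0, 0.125, -0.02, -0.05, 0, 0.125, -0.02, -0.05, 0, 0, 0, 0, 0, 0, 0, 0, 0]' --jaw 0.1 --newtons 40

```text
time: 0.9
position: [602.9, 139.1, 273.8]
tcp_rot: [2.218, 2.224, 0.001]
wrist_force: [-0.4, -0.0, -0.4]
finger_gap: 47.2
grip_force: 0.0
```

```bash
python3 - <<'E'
from h import *
np.set_printoptions(precision=1,suppress=True)
w=shot("wrist","w1")
g=cv2.medianBlur(cv2.cvtColor(w["frame"],cv2.COLOR_BGR2GRAY),3)
c=cv2.HoughCircles(g,cv2.HOUGH_GRADIENT,1,22,param1=120,param2=16,minRadius=7,maxRadius=15)
print(c[0][:20] if c is not None else None)
E
```

```text
[[264.5 116.5   8. ]
 [338.5 123.5  14.4]
 [168.5 230.5  14.4]
 [496.5  76.5  14.4]
 [124.5 141.5   9.6]
 [154.5 289.5  11.8]
 [265.5 225.5  11.8]
 [326.5 227.5  11.8]
 [334.5 174.5   8.2]]
```

View pics/w1.png

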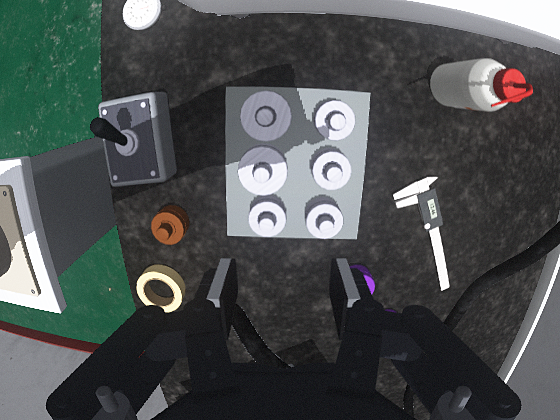

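```bash
python3 - <<'E'
from h import *
np.set_printoptions(precision=1,suppress=True)
w=shot("wrist")
s=read_state();print(s["position"])
for n,z,p in [("B0",59,(265,116)),("B1",59,(262,173)),("M0",55,(338,122)),("M1",55,(331,173)),("M2",55,(267,217)),("M3",55,(324,218))]: print(n,onz(w,*p,z))
for p in [(226,88),(370,93),(227,236),(358,240)]: print("mat",onz(w,*p,3))
g=cv2.cvtColor(w["frame"],cv2.COLOR_BGR2GRAY)[70:250,210:390]
cv2.imwrite("pics/z2.png",cv2.resize(g,None,fx=3.3,fy=3.3,interpolation=cv2.INTER_CUBIC))
E
```

```text
[603.1 136.3 272.9]
B0 [583.  201.4]
B1 [578.7 134.8]
M0 [666.7 195. ]
M1 [660.4 134.1]
M2 [583.5  78.1]
M3 [654.2  76.7]
mat [529.4 236.4]
mat [717.8 231.8]
mat [521.9  28.4]
mat [713.8  21.5]
```

View pics/z2.png

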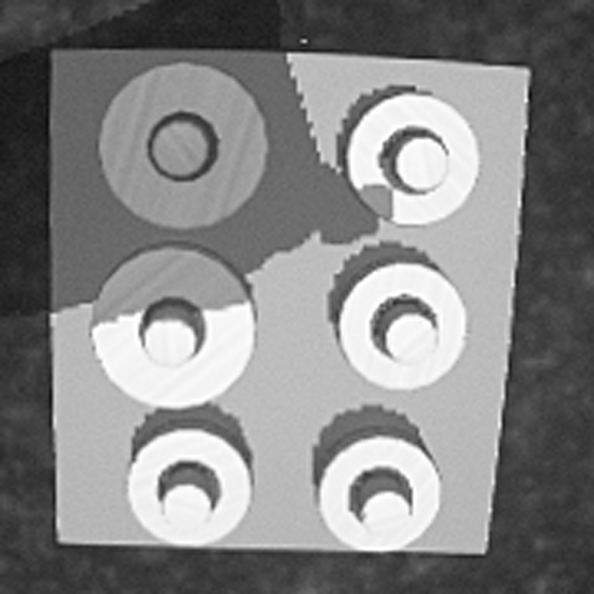

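Emit:
servo_tool --deltas '[-0.008, -0.0615, 0, 0, 0, 0, 0.1, 0, 0, 0, 0.1, 0, 0, 0, 0.1, 0, 0, 0, 0.1, 0, 0, 0, 0.06, 0, 0, 0, 0.04, 0, 0, 0, 0, 0, 0, 0, 0, 0]'

```text
time: 1.9
position: [578.6, 133.4, 73.6]
tcp_rot: [2.223, 2.219, -0.001]
wrist_force: [-0.8, 0.8, 0.9]
finger_gap: 46.9
grip_force: 0.0
```

```bash
python3 - <<'E'
from h import *
for i in range(3):
    s=read_state();print(s["position"]); 
    w=shot("wrist","w2")
E
```

```text
[578.63347626 133.36286649  73.62086681]
[579.09111966 133.795734    74.34871681]
[579.24353295 134.12625421  74.66692193]
```

View pics/w2.png

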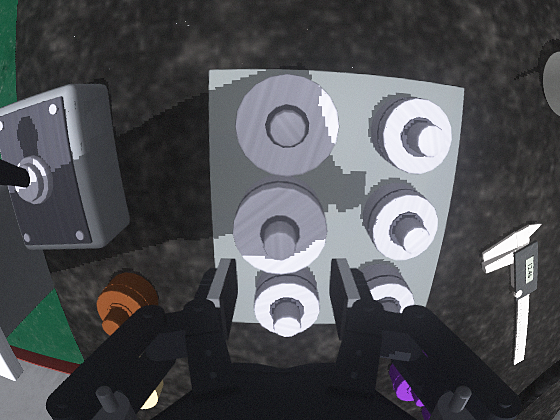

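```bash
python3 - <<'E'
from h import *
np.set_printoptions(precision=1,suppress=True)
w=shot("wrist");p=read_state()["position"]
print(p,proj(w,p),proj(w,p+[0,0,-8]),proj(w,p+[0,0,11]))
print(onz(w,278,238,59),onz(w,287,126,59),onz(w,433,139,55),onz(w,414,234,55),onz(w,289,318,55))
E
```

```text
[579.2 134.5  74.6] [282.4 259.4] [282.4 252.7] [282.4 269.5]
[576.6 140.2] [581.7 204.4] [667.  199.6] [661.8 139.7] [583.6  77.7]
```

Emit:
servo_tool --deltas '[0.007, -0.004, 0.03, 0, 0, 0, 0.028, 0, 0, 0, 0, 0]'

```text
time: 2.4
position: [575.2, 137.2, 47.9]
tcp_rot: [-2.22, -2.221, 0.005]
wrist_force: [0.0, 0.3, -0.7]
finger_gap: 46.8
grip_force: 0.0
```

Emit:
servo_tool --deltas '[0, 0, 0, 0, 0, 0, 0, 0, 0, 0, 0, 0, 0, 0, 0, 0, 0, 0, 0, 0, 0, 0, 0, 0]' --jaw -1 --newtons 60

```text
time: 3.0
position: [576.9, 137.4, 50.4]
tcp_rot: [2.221, 2.221, 0.0]
wrist_force: [-0.2, 0.1, 0.6]
finger_gap: -0.0
grip_force: 0.0
```

Emit:
servo_tool --deltas '[0, 0, -0.05, 0, 0, 0, -0.1, 0, 0, 0, -0.1, 0, 0, 0, -0.1, 0, 0, 0, 0, 0, 0, 0, 0, 0]'

```text
time: 3.6
position: [577.3, 137.5, 191.2]
tcp_rot: [2.221, 2.221, 0.003]
wrist_force: [0.3, -0.0, -0.4]
finger_gap: 0.2
grip_force: 0.0
```

```bash
python3 - <<'E'
from h import *
w=shot("wrist","w3");print(read_state()["position"])
E
```

```text
[576.53426409 137.28949496 189.76166948]
```

View pics/w3.png

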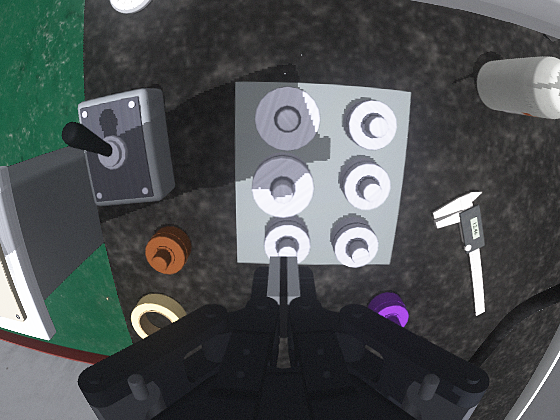

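```bash
python3 - <<'E'
from h import *
np.set_printoptions(precision=1,suppress=True)
w=shot("wrist");p=read_state()["position"]
print(p,proj(w,p+[0,0,-8]))
for q in [(286,120),(282,188),(287,246)]: print(onz(w,*q,59))
a=shot("scene"); b=shot("side")
A=cv2.resize(a["frame"][160:240,190:290],None,fx=5,fy=5,interpolation=cv2.INTER_CUBIC)
B=cv2.resize(b["frame"][170:260,260:380],None,fx=3.33,fy=3.33,interpolation=cv2.INTER_CUBIC)
B=B[:,:300] if 0 else cv2.resize(B,(300*4//3,300))
o=np.zeros((600,800,3),np.uint8);o[:400,:500]=A;o[:300,:]=o[:300,:]
o2=np.zeros((600,800,3),np.uint8);o2[:320,:400]=cv2.resize(a["frame"][160:240,190:290],(400,320),interpolation=cv2.INTER_CUBIC);o2[:300,400:]=B
cv2.imwrite("pics/z4.png",o2)
E
```

```text
[576.2 137.2 189.1] [281.9 252.6]
[579.4 202.6]
[575.8 140.5]
[580.7  81.5]
```

View pics/z4.png

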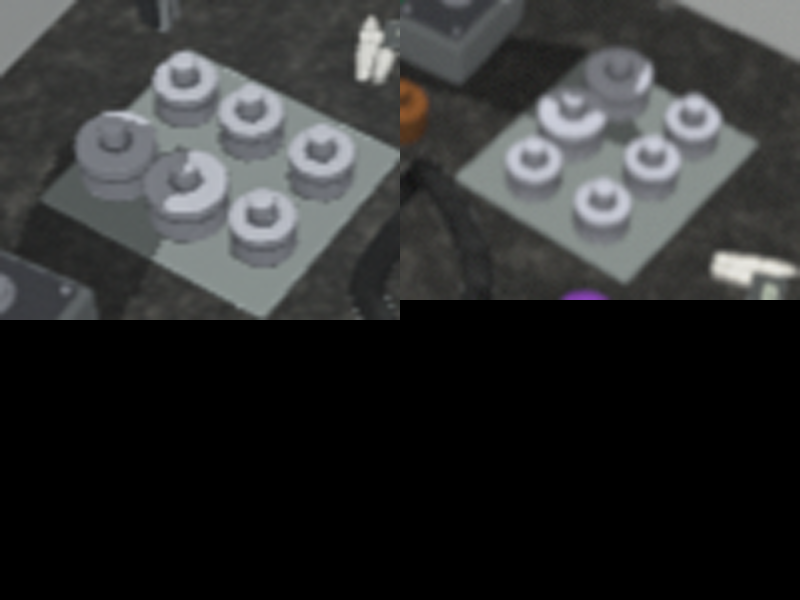

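```bash
python3 - <<'E'
from h import *
np.set_printoptions(precision=1,suppress=True)
a=shot("scene"); b=shot("side")
for n,p,q in [("B1",(236.5,203.5),(311.6,199.1)),("B0",(218.75,192.5),(326,189.8)),("M0",(236.25,176.25),(348.2,200.3)),("M1",(252.75,185),(335.9,214.1)),("M2",(255.75,211.5),(300.5,213.8)),("M3",(270.5,195.75),(320.9,227))]:
    z=59 if n[0]=="B" else 55
    print(n,tri(a,p,b,q),onz(a,*p,z),onz(b,*q,z))
E
```

```text
B1 (array([575.8, 133. ,  50.5]), np.float64(5.577439917764712)) [568.8 125.1] [579.9 129.6]
B0 (array([584.8, 202.3,  45.4]), np.float64(3.2109461303161737)) [576.7 195.5] [591.9 188.4]
M0 (array([665.9, 196.7,  51.1]), np.float64(3.596622317215442)) [661.9 192.2] [667.4 195.7]
M1 (array([665. , 133.6,  45.6]), np.float64(0.8737813783038396)) [657.7 127.8] [669.  126.6]
M2 (array([582.2,  68.6,  46.2]), np.float64(3.952409563184472)) [575.4  62. ] [586.5  64.4]
M3 (array([657.8,  65.2,  44. ]), np.float64(2.9725462072547475)) [648.9  58.1] [662.5  58.8]
```

```bash
python3 - <<'E'
from h import *
np.set_printoptions(precision=1,suppress=True)
w=shot("wrist");P=[(603,138,273.5),(579.2,134.3,74.5),(576.5,137.3,189.5)]
Rm=R.from_rotvec([2.221,2.221,0]).as_matrix()
D={"B1":[(261.8,173),(280,240),(282,189)],"M2":[(267,222.7),(289,320),(287,248)],"M1":[(334.8,172.1),(412,234),(369,189)],"M0":[(338.2,119.4),(433,139),(376,125)],"B0":[(264.8,114.2),(287,126),(286,120)]}
for n,ps in D.items():
    A=np.zeros((3,3));b=np.zeros(3)
    for p,q in zip(P,ps):
        T=np.eye(4);T[:3,:3]=Rm;T[:3,3]=p;w["W"]=T@w["mount"];o,d=ray(w,*q);M=np.eye(3)-np.outer(d,d);A+=M;b+=M@o
    print(n,np.linalg.solve(A,b))
E
```

```text
B1 [577.1 134.   46.9]
M2 [582.6  69.9  46.2]
M1 [666.1 133.1  39.2]
M0 [664.9 199.5  55.5]
B0 [581.  201.8  31. ]
```

Emit:
servo_tool --deltas '[-0.007, 0, 0.1, 0, 0, 0, 0.1, 0, 0, 0, 0.1, 0, 0, 0, 0.05, 0, 0, 0, 0.008, 0, 0, 0, 0, 0, 0, 0, 0, 0]' --jaw 0

```text
time: 4.65
position: [577.8, 134.9, 48.6]
tcp_rot: [2.221, 2.221, 0.003]
wrist_force: [-0.1, 0.9, 1.4]
finger_gap: 42.8
grip_force: 0.0
```

Emit:
servo_tool --deltas '[0, 0, 0.01, 0, 0, 0, 0, 0]'

```text
time: 4.85
position: [577.1, 134.6, 43.6]
tcp_rot: [2.221, 2.221, 0.001]
wrist_force: [0.1, -0.6, 1.1]
finger_gap: 43.0
grip_force: 0.0
```

```bash
python3 - <<'E'
from h import *
s=read_state();print(s["position"],s["wrist_force"])
a=shot("scene"); b=shot("side"); w=shot("wrist","w5")
o=np.zeros((600,800,3),np.uint8)
o[:300,:400]=cv2.resize(a["frame"][150:225,200:300],(400,300),interpolation=cv2.INTER_CUBIC)
o[300:,:400]=cv2.resize(b["frame"][150:225,270:370],(400,300),interpolation=cv2.INTER_CUBIC)
o[:500,400:]=cv2.resize(w["frame"][120:370,190:390],(400,500))
cv2.imwrite("pics/z5.png",o)
E
```

```text
[577.12461407 134.610459    43.58008047] [ 0.10935349 -0.63959942  1.12167964]
```

View pics/z5.png

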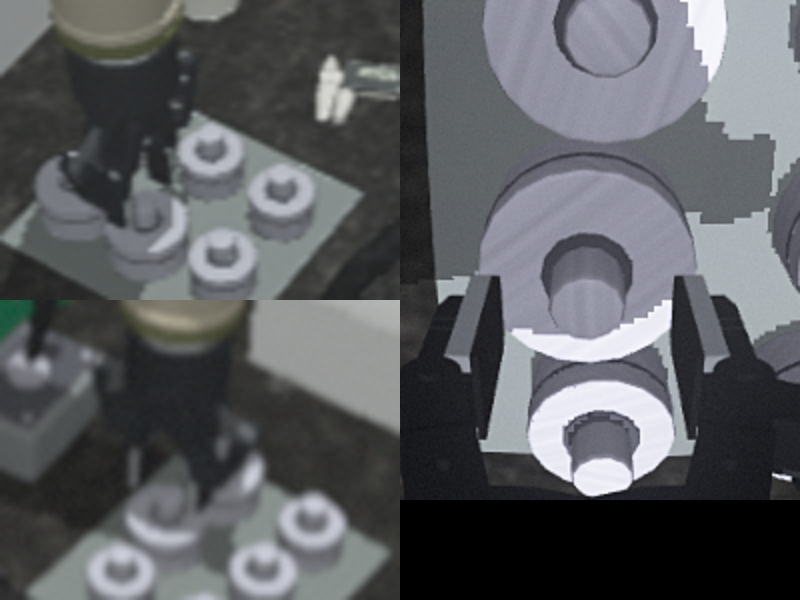

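Emit:
servo_tool --deltas '[0, 0, 0.008, 0, 0, 0, 0, 0]'

```text
time: 5.2
position: [576.6, 134.5, 39.4]
tcp_rot: [-2.221, -2.221, 0.001]
wrist_force: [-0.8, -0.1, 0.1]
finger_gap: 42.6
grip_force: 0.0
```

Emit:
servo_tool --deltas '[0, 0, 0.008, 0, 0, 0, 0, 0]'

```text
time: 5.4
position: [576.5, 134.5, 36.1]
tcp_rot: [-2.221, -2.221, 0.001]
wrist_force: [0.4, -0.5, -0.6]
finger_gap: 43.0
grip_force: 0.0
```

Emit:
servo_tool --deltas '[0.0, 0, 0, 0, 0, 0, 0, 0, 0, 0, 0, 0, 0, 0, 0, 0, 0, 0, 0, 0]' --jaw -1

```text
time: 5.9
position: [577.1, 134.6, 36.9]
tcp_rot: [2.221, 2.221, 0.001]
wrist_force: [1.6, -0.3, 2.4]
finger_gap: 16.7
grip_force: 58.6
```

Emit:
servo_tool --deltas '[0.0, 0, 0, 0, 0, 0, 0, 0, 0, 0, 0.008, 0, 0, 0, 0, 0]' --jaw -0.2

```text
time: 6.3
position: [576.4, 134.5, 32.8]
tcp_rot: [-2.221, -2.221, 0.001]
wrist_force: [-0.4, -0.6, 0.3]
finger_gap: 34.0
grip_force: 0.0
```

Emit:
servo_tool --deltas '[0, 0, 0.008, 0, 0, 0, 0, 0]'

```text
time: 6.5
position: [576.5, 134.5, 29.7]
tcp_rot: [-2.221, -2.221, 0.001]
wrist_force: [-0.1, -0.7, 0.3]
finger_gap: 34.2
grip_force: 0.0
```

Emit:
servo_tool --deltas '[0.0, 0, 0, 0, 0, 0, 0, 0, 0, 0, 0, 0, 0, 0, 0, 0]' --jaw -1

```text
time: 6.9
position: [576.9, 134.6, 30.4]
tcp_rot: [2.221, 2.221, 0.001]
wrist_force: [-0.0, -0.2, 1.2]
finger_gap: 17.5
grip_force: 58.6
```

Emit:
servo_tool --deltas '[0, 0, -0.05, 0, 0, 0, -0.1, 0, 0, 0, -0.1, 0, 0, 0, -0.1, 0, 0, 0, -0.1, 0, 0, 0, -0.05, 0, 0, 0, 0, 0, 0, 0, 0, 0]'

```text
time: 7.7
position: [575.9, 134.3, 228.1]
tcp_rot: [-2.22, -2.22, 0.004]
wrist_force: [-0.1, -0.6, -8.9]
finger_gap: 17.4
grip_force: 60.3
```

```bash
python3 - <<'E'
from h import *
s=read_state();print(s["position"],s["wrist_force"])
w=shot("wrist","w6");a=shot("scene");b=shot("side")
o=np.zeros((600,800,3),np.uint8)
o[:300,:400]=cv2.resize(a["frame"][100:220,190:350],(400,300),interpolation=cv2.INTER_CUBIC)
o[300:,:400]=cv2.resize(b["frame"][130:250,240:400],(400,300),interpolation=cv2.INTER_CUBIC)
o[:500,400:]=cv2.resize(w["frame"][60:360,150:390],(400,500))
cv2.imwrite("pics/z6.png",o)
E
```

```text
[575.86074623 134.28191161 228.08758489] [-0.10026552 -0.58966735 -8.8603582 ]
```

View pics/z6.png

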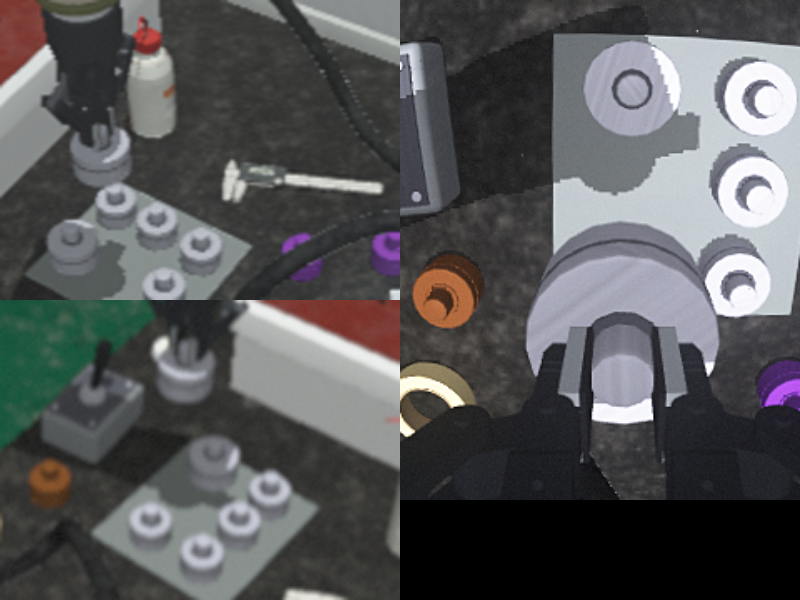

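Emit:
servo_tool --deltas '[-0.06, 0.008, 0, 0, -0.1, 0.015, 0, 0, -0.11, 0.015, 0, 0, -0.11, 0.015, 0, 0, -0.11, 0.015, 0, 0, -0.11, 0.015, 0, 0, -0.11, 0.015, 0, 0, -0.11, 0.015, 0, 0, -0.1, 0.015, 0, 0, -0.06, 0.01, 0, 0, -0.033, 0.002, 0, 0, 0, 0, 0, 0]'

```text
time: 9.05
position: [631.6, -272.9, 228.2]
tcp_rot: [-2.223, -2.217, 0.003]
wrist_force: [-0.7, -0.8, -8.6]
finger_gap: 17.6
grip_force: 60.2
```

Emit:
servo_tool --deltas '[0, 0, 0.06, 0, 0, 0, 0.08, 0, 0, 0, 0.04, 0, 0, 0, 0, 0, 0, 0, 0, 0]'

```text
time: 9.55
position: [633.3, -270.0, 159.0]
tcp_rot: [2.22, 2.222, 0.001]
wrist_force: [0.4, -0.7, -7.4]
finger_gap: 17.1
grip_force: 60.0
```

```bash
python3 - <<'E'
from h import *
s=read_state();print(s["position"],s["wrist_force"])
a=shot("scene");b=shot("side");w=shot("wrist")
o=np.zeros((600,800,3),np.uint8)
o[:400,:400]=cv2.resize(a["frame"][190:340,320:470],(400,400),interpolation=cv2.INTER_CUBIC)
o[:400,400:]=cv2.resize(b["frame"][220:370,110:260+0],(400,400),interpolation=cv2.INTER_CUBIC)
o[400:,:267]=cv2.resize(w["frame"],(267,200))
cv2.imwrite("pics/z7.png",o)
E
```

```text
[ 633.25384619 -270.02387141  159.04219818] [ 0.42469186 -0.73875312 -7.43318097]
```

View pics/z7.png

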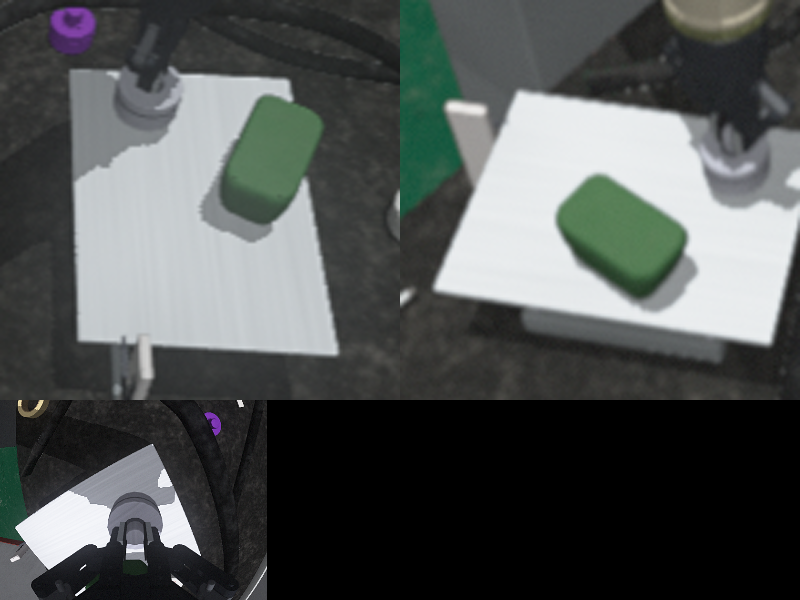

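Emit:
servo_tool --deltas '[0, 0, 0.03, 0, 0, 0, 0.01, 0, 0, 0, 0, 0]'

```text
time: 10.0
position: [632.0, -270.3, 140.8]
tcp_rot: [-2.22, -2.22, 0.001]
wrist_force: [-0.0, -1.1, -9.1]
finger_gap: 17.5
grip_force: 60.2
```

Emit:
servo_tool --deltas '[0, 0, 0.02, 0, 0, 0, 0, 0, 0, 0, 0, 0, 0, 0, 0, 0]'

```text
time: 10.4
position: [632.8, -270.7, 134.4]
tcp_rot: [2.221, 2.221, 0.0]
wrist_force: [0.1, -1.0, -8.8]
finger_gap: 17.2
grip_force: 60.2
```

Emit:
servo_tool --deltas '[0, 0, 0.02, 0, 0, 0, 0, 0, 0, 0, 0, 0, 0, 0, 0, 0]'

```text
time: 10.8
position: [633.0, -270.7, 126.6]
tcp_rot: [2.221, 2.221, 0.001]
wrist_force: [0.2, 0.3, -3.9]
finger_gap: 17.2
grip_force: 60.7
```

Emit:
servo_tool --deltas '[0, 0, 0.017, 0, 0, 0, 0, 0, 0, 0, 0, 0, 0, 0, 0, 0]'

```text
time: 11.2
position: [633.2, -270.8, 119.9]
tcp_rot: [2.221, 2.221, 0.001]
wrist_force: [0.7, 0.3, -0.1]
finger_gap: 17.1
grip_force: 61.1
```

Emit:
servo_tool --deltas '[0, 0, 0, 0, 0, 0, 0, 0, 0, 0, 0, 0, 0, 0, 0, 0]' --jaw -0.2

```text
time: 11.6
position: [632.8, -270.6, 119.5]
tcp_rot: [2.221, 2.221, 0.0]
wrist_force: [-0.2, 0.6, -0.1]
finger_gap: 34.4
grip_force: 0.0
```

Emit:
servo_tool --deltas '[0, 0, -0.08, 0, 0, 0, -0.1, 0, 0, 0, -0.1, 0, 0, 0, 0, 0, 0, 0, 0, 0]'

```text
time: 12.1
position: [633.2, -270.8, 232.5]
tcp_rot: [2.22, 2.22, 0.002]
wrist_force: [-0.5, 0.5, -0.9]
finger_gap: 34.3
grip_force: 0.0
```

Emit:
servo_tool --deltas '[0.06, 0.006, 0, 0, 0.1, 0.006, 0, 0, 0.11, 0.006, 0, 0, 0.11, 0.006, 0, 0, 0.11, 0.006, 0, 0, 0.11, 0.007, 0.02, 0, 0.1, 0.007, 0.05, 0, 0.08, 0.007, 0.07, 0, 0.05, 0.007, 0.07, 0, 0.0125, 0.0045, 0, 0, 0, 0, 0, 0]'

```text
time: 13.2
position: [657.3, 66.5, 146.7]
tcp_rot: [-2.22, -2.222, 0.003]
wrist_force: [-0.5, -0.8, 0.4]
finger_gap: 34.3
grip_force: 0.0
```

```bash
cat > det.py <<'E'
from h import *
np.set_printoptions(precision=1,suppress=True)
# knob-top centres, in the z at which the wrist sees them (~48 big, ~45 mid)
W={"B0":(582,202,49),"B1":(577,134.5,49),"M0":(665.5,197,45),"M1":(665.5,134,45),"M2":(582.5,70,45),"M3":(658,66.5,45)}
def det(names,save=None):
    w=shot("wrist",save);g=cv2.cvtColor(w["frame"],cv2.COLOR_BGR2GRAY);S=4
    for n in names:
        x,y,z=W[n];u,v=proj(w,(x,y,z));r=abs(proj(w,(x+10,y,z))[0]-u);h=int(3*r)
        x0,y0=int(u)-h,int(v)-h
        if x0<0 or y0<0: print(n,"out");continue
        c=cv2.resize(g[y0:y0+2*h,x0:x0+2*h],None,fx=S,fy=S,interpolation=cv2.INTER_CUBIC)
        C=cv2.HoughCircles(cv2.GaussianBlur(c,(5,5),1.5),cv2.HOUGH_GRADIENT,1,10,param1=80,param2=14,minRadius=int(.85*r*S),maxRadius=int(1.2*r*S))
        R_=np.array([u,v]);
        print(n,(u,v),r,[tuple(np.round([*onz(w,k[0]/S+x0,k[1]/S+y0,z),k[2]/S],1)) for k in (C[0][:3] if C is not None else [])])
    return w
E
python3 - <<'E'
from det import *
det(["B0","M0","M1","M2","M3"],"w8"); print(read_state()["position"])
E
```

```text
B0 (np.float64(186.84776260734986), np.float64(38.59875927183171)) 12.211352815569967 [(np.float64(584.1), np.float64(199.9), np.float64(14.1)), (np.float64(580.1), np.float64(205.1), np.float64(10.8)), (np.float64(577.6), np.float64(205.4), np.float64(13.2))]
M0 (np.float64(293.770394766687), np.float64(40.97762254450976)) 12.927314906709569 [(np.float64(666.7), np.float64(196.3), np.float64(15.4)), (np.float64(667.1), np.float64(199.8), np.float64(12.3)), (np.float64(663.7), np.float64(196.0), np.float64(12.6))]
M1 (np.float64(293.50307536637916), np.float64(119.73712807015242)) 12.689096477103533 [(np.float64(665.2), np.float64(133.7), np.float64(12.2)), (np.float64(663.6), np.float64(134.9), np.float64(14.6)), (np.float64(665.8), np.float64(135.7), np.float64(14.0))]
M2 (np.float64(195.35138546660744), np.float64(197.23723002469188)) 11.256486978903013 [(np.float64(584.7), np.float64(71.9), np.float64(13.4)), (np.float64(582.7), np.float64(69.0), np.float64(12.8)), (np.float64(580.5), np.float64(65.2), np.float64(9.6))]
M3 (np.float64(283.84209903045115), np.float64(201.14697329600713)) 11.963102244075856 [(np.float64(659.3), np.float64(68.7), np.float64(13.8)), (np.float64(658.5), np.float64(62.5), np.float64(10.9)), (np.float64(655.7), np.float64(68.5), np.float64(11.3))]
[658.2  65.1 148.1]
```

Emit:
servo_tool --deltas '[0, 0, 0.1, 0, 0, 0, 0.1, 0, 0, 0, 0.06, 0, 0, 0, 0.03, 0, 0, 0, 0.01, 0, 0, 0, 0, 0]' --jaw 0

```text
time: 13.85
position: [658.8, 65.6, 28.8]
tcp_rot: [2.222, 2.219, 0.002]
wrist_force: [-0.2, -0.4, -0.1]
finger_gap: 42.8
grip_force: 0.0
```

Emit:
servo_tool --deltas '[0, 0, 0, 0, 0, 0, 0, 0, 0, 0, 0, 0, 0, 0, 0, 0, 0, 0, 0, 0]' --jaw -1

```text
time: 14.35
position: [658.7, 66.4, 29.3]
tcp_rot: [2.221, 2.22, 0.003]
wrist_force: [-3.0, -1.1, 6.2]
finger_gap: 17.3
grip_force: 58.4
```

Emit:
servo_tool --deltas '[0, 0, -0.05, 0, 0, 0, -0.1, 0, 0, 0, -0.1, 0, 0, 0, -0.1, 0, 0, 0, -0.1, 0, 0, 0, -0.05, 0, 0, 0, 0, 0]'

```text
time: 15.05
position: [659.2, 66.6, 231.4]
tcp_rot: [2.219, 2.219, 0.008]
wrist_force: [0.7, -1.0, -5.0]
finger_gap: 17.0
grip_force: 59.5
```

Emit:
servo_tool --deltas '[-0.06, -0.0125, 0, 0, -0.1, -0.025, 0, 0, -0.11, -0.025, 0, 0, -0.11, -0.025, 0, 0, -0.11, -0.025, 0, 0, -0.11, -0.025, 0, 0, -0.11, -0.025, 0, 0, -0.1, -0.025, 0, 0, -0.08, -0.025, 0, 0, -0.034, -0.01, 0, 0, 0, 0, 0, 0]'

```text
time: 16.15
position: [566.7, -305.9, 225.4]
tcp_rot: [-2.225, -2.215, 0.003]
wrist_force: [0.3, 0.6, -4.6]
finger_gap: 17.2
grip_force: 59.3
```

Emit:
servo_tool --deltas '[0, 0, 0.08, 0, 0, 0, 0.1, 0, 0, 0, 0.06, 0, 0, 0, 0.02, 0, 0, 0, 0, 0, 0, 0, 0, 0]'

```text
time: 16.75
position: [569.8, -302.9, 124.8]
tcp_rot: [2.219, 2.221, 0.001]
wrist_force: [0.3, -0.7, -4.1]
finger_gap: 16.7
grip_force: 59.3
```

Emit:
servo_tool --deltas '[0, 0, 0.02, 0, 0, 0, 0.01, 0, 0, 0, 0.01, 0, 0, 0, 0, 0, 0, 0, 0, 0]'

```text
time: 17.25
position: [569.3, -303.5, 108.1]
tcp_rot: [2.221, 2.22, 0.001]
wrist_force: [0.9, -1.4, 0.7]
finger_gap: 16.9
grip_force: 60.1
```

Balanced. Release, rise, and go for M1.

Emit:
servo_tool --deltas '[0, 0, 0, 0, 0, 0, 0, 0, 0, 0, 0, 0, 0, 0, -0.02, 0, 0, 0, -0.08, 0, 0, 0, -0.1, 0, 0, 0, -0.1, 0]' --jaw -0.2

```text
time: 17.95
position: [568.5, -303.1, 229.3]
tcp_rot: [-2.221, -2.221, 0.0]
wrist_force: [0.4, -0.5, 0.9]
finger_gap: 33.9
grip_force: 0.0
```

Emit:
servo_tool --deltas '[0.06, 0.01, 0, 0, 0.1, 0.02, 0, 0, 0.11, 0.025, 0, 0, 0.11, 0.025, 0, 0, 0.11, 0.025, 0, 0, 0.11, 0.025, 0, 0, 0.11, 0.025, 0, 0, 0.11, 0.025, 0, 0, 0.1, 0.025, 0.03, 0, 0.08, 0.02, 0.05, 0, 0.07, 0.01, 0.05, 0, 0.0225, 0.005, 0.04, 0]'

```text
time: 19.15
position: [664.1, 138.2, 158.5]
tcp_rot: [-2.215, -2.225, -0.001]
wrist_force: [-0.0, 0.4, -0.6]
finger_gap: 34.3
grip_force: 0.0
```

Emit:
servo_tool --deltas '[0, 0, 0, 0, 0, 0, 0, 0]' --jaw 0

```text
time: 19.35
position: [665.1, 131.9, 160.1]
tcp_rot: [2.222, 2.219, -0.001]
wrist_force: [0.4, -0.7, 0.6]
finger_gap: 42.8
grip_force: 0.0
```

```bash
python3 - <<'E'
from det import *
det(["B0","M0","M1","M2"],"w9"); print(read_state()["position"])
E
```

```text
B0 (np.float64(183.4712361479303), np.float64(118.69507897535745)) 11.315274370206112 [(np.float64(579.0), np.float64(202.0), np.float64(11.0)), (np.float64(586.2), np.float64(203.7), np.float64(12.8)), (np.float64(587.4), np.float64(201.3), np.float64(11.1))]
M0 (np.float64(282.9976031166478), np.float64(121.43607985734111)) 12.079151365805558 [(np.float64(666.6), np.float64(197.7), np.float64(11.6)), (np.float64(668.1), np.float64(199.6), np.float64(13.0)), (np.float64(668.7), np.float64(197.0), np.float64(12.1))]
M1 (np.float64(283.1174700841392), np.float64(194.01532414770242)) 11.454303662645543 [(np.float64(641.2), np.float64(149.3), np.float64(13.4)), (np.float64(639.3), np.float64(144.6), np.float64(10.1))]
M2 (np.float64(197.43696810250466), np.float64(257.818743027584)) 9.943779880250787 [(np.float64(585.7), np.float64(72.2), np.float64(11.6)), (np.float64(579.3), np.float64(62.6), np.float64(9.1)), (np.float64(579.6), np.float64(65.4), np.float64(11.3))]
[665.5 131.5 160.8]
```

```bash
python3 -c "
import cv2;i=cv2.imread('pics/w9.png')[60:310,140:360];cv2.imwrite('pics/z9.png',cv2.resize(i,None,fx=2.4,fy=2.4,interpolation=cv2.INTER_CUBIC))"
```

```text
(no output)
```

View pics/z9.png

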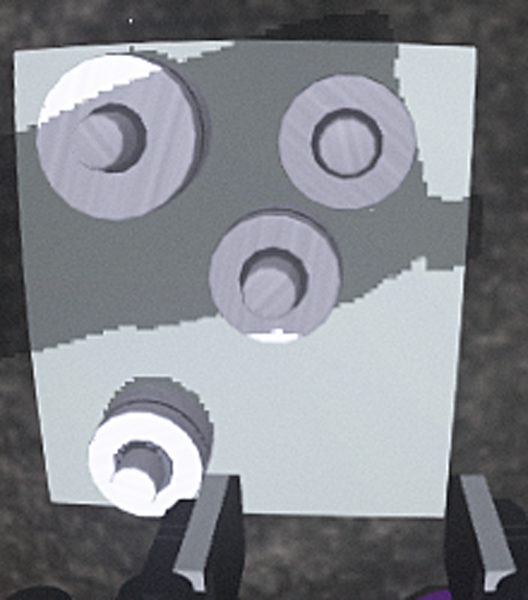

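```bash
python3 - <<'E'
from det import *
w=shot("wrist"); print(onz(w,251.7,182.5,45),onz(w,285,119.6,45),onz(w,196.5,262,45),read_state()["position"])
E
```

```text
[638.8 144. ] [667.8 198.1] [581.3  64.7] [665.7 131.6 161.1]
```

Emit:
servo_tool --deltas '[0.03, -0.066, 0, 0, 0, 0, 0.08, 0, 0, 0, 0.1, 0, 0, 0, 0.1, 0, 0, 0, 0.03, 0, 0, 0, 0.015, 0, 0, 0, 0, 0, 0, 0, 0, 0]'

```text
time: 20.25
position: [639.9, 145.9, 31.8]
tcp_rot: [2.221, 2.22, 0.005]
wrist_force: [0.3, 0.0, -0.2]
finger_gap: 42.6
grip_force: 0.0
```

Emit:
servo_tool --deltas '[0, 0, 0, 0, 0, 0, 0, 0, 0, 0, 0, 0, 0, 0, 0, 0, 0, 0, 0, 0]' --jaw -1

```text
time: 20.75
position: [639.1, 146.0, 31.1]
tcp_rot: [2.221, 2.221, 0.003]
wrist_force: [-1.7, -0.7, 6.7]
finger_gap: 16.9
grip_force: 58.4
```

Emit:
servo_tool --deltas '[0, 0, -0.05, 0, 0, 0, -0.1, 0, 0, 0, -0.1, 0, 0, 0, -0.1, 0, 0, 0, -0.1, 0, 0, 0, -0.05, 0, 0, 0, 0, 0]'

```text
time: 21.45
position: [639.6, 146.2, 233.0]
tcp_rot: [2.22, 2.219, 0.008]
wrist_force: [-0.2, 0.3, -4.1]
finger_gap: 16.8
grip_force: 59.4
```

Emit:
servo_tool --deltas '[-0.07, -0.0175, 0, 0, -0.11, -0.028, 0, 0, -0.115, -0.03, 0, 0, -0.115, -0.03, 0, 0, -0.115, -0.03, 0, 0, -0.115, -0.03, 0, 0, -0.115, -0.03, 0, 0, -0.115, -0.03, 0, 0, -0.115, -0.03, 0, 0, -0.11, -0.028, 0, 0, -0.07, -0.018, 0, 0, -0.0275, -0.006, 0, 0]'

```text
time: 22.65
position: [512.4, -334.9, 227.1]
tcp_rot: [-2.226, -2.214, 0.004]
wrist_force: [0.4, 0.4, -4.8]
finger_gap: 16.7
grip_force: 59.4
```

Emit:
servo_tool --deltas '[0, 0, 0.08, 0, 0, 0, 0.1, 0, 0, 0, 0.08, 0, 0, 0, 0.03, 0, 0, 0, 0, 0, 0, 0, 0, 0]'

```text
time: 23.25
position: [516.1, -331.3, 114.5]
tcp_rot: [2.22, 2.221, 0.001]
wrist_force: [0.1, -0.5, -5.9]
finger_gap: 16.9
grip_force: 59.4
```

Emit:
servo_tool --deltas '[0, 0, 0.015, 0, 0, 0, 0.01, 0, 0, 0, 0.01, 0, 0, 0, 0, 0, 0, 0, 0, 0]'

```text
time: 23.75
position: [516.0, -331.6, 100.1]
tcp_rot: [2.22, 2.22, 0.001]
wrist_force: [1.4, -1.8, 1.6]
finger_gap: 16.6
grip_force: 60.1
```

Now release and fetch M2 at (582,69).

Emit:
servo_tool --deltas '[0, 0, -0.005, 0, 0, 0, 0, 0, 0, 0, 0, 0, 0, 0, -0.02, 0, 0, 0, -0.1, 0, 0, 0, -0.1, 0, 0, 0, -0.1, 0]' --jaw -0.2

```text
time: 24.45
position: [515.0, -331.1, 231.5]
tcp_rot: [-2.222, -2.221, 0.0]
wrist_force: [0.7, -0.1, 0.8]
finger_gap: 33.9
grip_force: 0.0
```

Emit:
servo_tool --deltas '[0.06, 0.008, 0, 0, 0.1, 0.017, 0, 0, 0.11, 0.018, 0, 0, 0.11, 0.018, 0, 0, 0.11, 0.018, 0, 0, 0.11, 0.018, 0, 0, 0.11, 0.018, 0, 0, 0.1, 0.018, 0.03, 0, 0.1, 0.018, 0.05, 0, 0.07, 0.01, 0.05, 0, 0.02, 0.004, 0.04, 0, 0, 0, 0, 0]'

```text
time: 25.65
position: [580.0, 69.7, 159.4]
tcp_rot: [-2.217, -2.222, 0.005]
wrist_force: [-0.2, -0.9, 0.3]
finger_gap: 34.5
grip_force: 0.0
```

```bash
python3 - <<'E'
from det import *
det(["B0","M0","M2"],"w10"); print(read_state()["position"])
E
```

```text
B0 (np.float64(286.00119335729534), np.float64(40.67558335194016)) 12.529972331811848 [(np.float64(583.1), np.float64(200.6), np.float64(14.3)), (np.float64(582.5), np.float64(204.6), np.float64(12.3)), (np.float64(580.9), np.float64(200.8), np.float64(13.8))]
M0 (np.float64(385.83361629919835), np.float64(52.56442064399579)) 11.114386327994964 [(np.float64(662.2), np.float64(197.1), np.float64(12.2)), (np.float64(665.1), np.float64(194.9), np.float64(12.6)), (np.float64(672.2), np.float64(200.1), np.float64(12.3))]
M2 (np.float64(286.0098593963296), np.float64(196.34141939083773)) 11.45584828599982 [(np.float64(583.0), np.float64(71.6), np.float64(13.4)), (np.float64(582.4), np.float64(64.9), np.float64(10.9)), (np.float64(582.2), np.float64(68.4), np.float64(12.8))]
[580.9  68.  161. ]
```

Emit:
servo_tool --deltas '[0, 0.003, 0.08, 0, 0, 0, 0.1, 0, 0, 0, 0.1, 0, 0, 0, 0.03, 0, 0, 0, 0.015, 0, 0, 0, 0, 0]' --jaw 0

```text
time: 26.3
position: [583.6, 68.1, 32.8]
tcp_rot: [2.222, 2.219, 0.002]
wrist_force: [0.0, -0.2, 0.5]
finger_gap: 42.7
grip_force: 0.0
```

Emit:
servo_tool --deltas '[0, 0, 0, 0, 0, 0, 0, 0, 0, 0, 0, 0, 0, 0, 0, 0, 0, 0, 0, 0]' --jaw -1

```text
time: 26.8
position: [583.5, 68.8, 33.4]
tcp_rot: [2.22, 2.22, 0.003]
wrist_force: [-3.5, -0.9, 7.0]
finger_gap: 16.8
grip_force: 58.4
```

Emit:
servo_tool --deltas '[0, 0, -0.05, 0, 0, 0, -0.1, 0, 0, 0, -0.1, 0, 0, 0, -0.1, 0, 0, 0, -0.1, 0, 0, 0, -0.05, 0, 0, 0, 0, 0]'

```text
time: 27.5
position: [584.0, 69.0, 235.2]
tcp_rot: [2.219, 2.219, 0.008]
wrist_force: [0.9, 0.1, -4.8]
finger_gap: 16.7
grip_force: 59.3
```

Emit:
servo_tool --deltas '[-0.06, -0.0175, 0, 0, -0.1, -0.028, 0, 0, -0.11, -0.03, 0, 0, -0.11, -0.03, 0, 0, -0.11, -0.03, 0, 0, -0.11, -0.03, 0, 0, -0.11, -0.03, 0, 0, -0.11, -0.03, 0, 0, -0.1, -0.03, 0, 0, -0.08, -0.028, 0, 0, -0.05, -0.015, 0, 0, -0.02, -0.004, 0, 0]'

```text
time: 28.7
position: [459.3, -361.4, 229.6]
tcp_rot: [-2.224, -2.216, 0.003]
wrist_force: [-0.1, 0.7, -5.1]
finger_gap: 16.8
grip_force: 59.2
```

Emit:
servo_tool --deltas '[0, 0, 0.08, 0, 0, 0, 0.1, 0, 0, 0, 0.1, 0, 0, 0, 0.03, 0, 0, 0, 0, 0, 0, 0, 0, 0]'

```text
time: 29.3
position: [462.6, -359.4, 109.0]
tcp_rot: [2.219, 2.221, 0.001]
wrist_force: [0.9, -0.6, -4.3]
finger_gap: 16.7
grip_force: 59.4
```

Emit:
servo_tool --deltas '[0, 0, 0.015, 0, 0, 0, 0.01, 0, 0, 0, 0.01, 0, 0, 0, 0, 0, 0, 0, 0, 0]'

```text
time: 29.8
position: [462.2, -359.6, 94.1]
tcp_rot: [2.22, 2.22, 0.001]
wrist_force: [1.6, -2.1, 0.9]
finger_gap: 16.6
grip_force: 60.1
```

Emit:
servo_tool --deltas '[0, 0, -0.003, 0, 0, 0, 0, 0, 0, 0, 0, 0, 0, 0, -0.02, 0, 0, 0, -0.1, 0, 0, 0, -0.1, 0, 0, 0, -0.1, 0, 0.1, 0, 0, 0, 0.1, 0, 0, 0, 0.1, 0, 0, 0, 0.1, 0, 0, 0]' --jaw -0.2

```text
time: 30.9
position: [461.3, -197.7, 223.4]
tcp_rot: [2.221, 2.221, 0.0]
wrist_force: [1.2, 0.2, 0.1]
finger_gap: 34.1
grip_force: 0.0
```

```bash
python3 - <<'E'
from h import *
s=read_state();print(s["position"],s["wrist_force"])
np.set_printoptions(precision=1,suppress=True)
a=shot("scene","s11"); b=shot("side","d11"); w=shot("wrist","w11")
print(proj(w,(430,-425,60)))
o=np.zeros((600,800,3),np.uint8)
o[:400,:400]=cv2.resize(a["frame"][205:355,325:475],(400,400),interpolation=cv2.INTER_CUBIC)
o[:400,400:]=cv2.resize(b["frame"][230:380,115:265],(400,400),interpolation=cv2.INTER_CUBIC)
o[400:,:267]=cv2.resize(w["frame"],(267,200))
cv2.imwrite("pics/z11.png",o)
E
```

```text
[ 461.30017716 -197.74802048  223.35423612] [1.18464141 0.15170197 0.10852975]
[257.3 351.3]
```

View pics/z11.png

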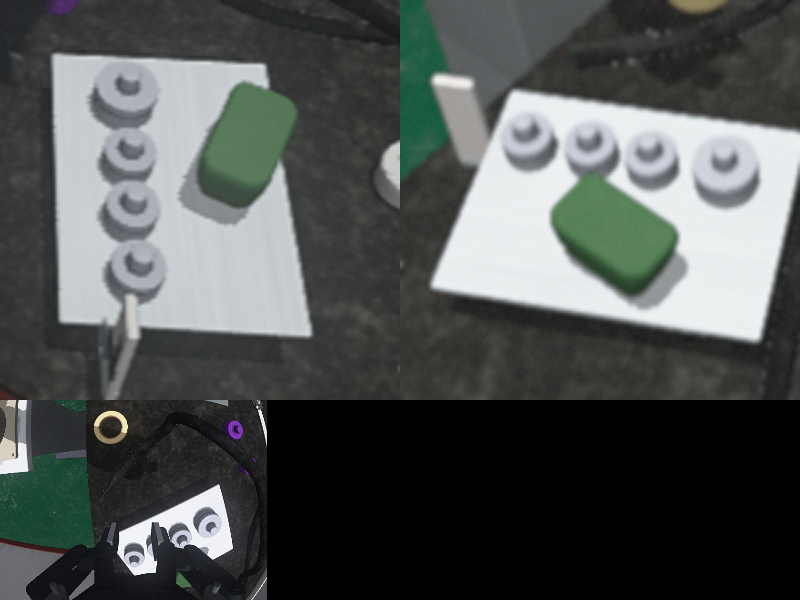

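```bash
python3 - <<'E'
from h import *
np.set_printoptions(precision=1,suppress=True)
a=shot("scene"); b=shot("side"); w=shot("wrist")
print("FR",tri(a,(349.4,315.4),b,(153.7,253.8)),tri(a,(347.5,325.75),b,(157.4,264.1)))
print("RR",tri(a,(448.7,323.2),b,(122.5,327.5)),tri(a,(442,331),b,(127,338)))
tip=tri(a,(176,214.5),b,(281.2,149.5));print("tip",tip)
Rm=R.from_rotvec([2.221,2.221,0]).as_matrix()
def at(p):
    T=np.eye(4);T[:3,:3]=Rm;T[:3,3]=p;c=dict(w);c["W"]=T@w["mount"];return c
c1=at((603,138,273.5));c3=at((576.5,137.3,189.5))
print("w tip",tri(c1,(100,128),c3,(72,132)),"w-scene",tri(a,(176,214.5),c1,(100,128)))
for p in [(97,103),(165,92),(176,180),(107,188),(127,143)]: print("box w1",onz(c1,*p,55))
# dark tip mask
for n,f in(("w1","pics/w1.png"),("w3","pics/w3.png")):
    g=cv2.imread(f); m=(g.max(2)<38).astype(np.uint8); m=cv2.morphologyEx(m,cv2.MORPH_OPEN,np.ones((5,5)))
    k,l,st,ce=cv2.connectedComponentsWithStats(m); print(n,[(list(st[i]),ce[i]) for i in range(1,k) if 60<ce[i][0]<150 and 90<ce[i][1]<170])
E
```

```text
FR (array([ 394. , -320.8,  108.3]), np.float64(2.9902282238790447)) (array([ 392.7, -320.6,   59.9]), np.float64(1.5778295392947856))
RR (array([ 495.1, -517.7,  107.4]), np.float64(4.240121950405674)) (array([ 496.2, -516.6,   59.7]), np.float64(0.7141559344097581))
tip (array([411.4, 203.6, 118.5]), np.float64(8.017792975863184))
w tip (array([423.3, 206.4, 141.1]), np.float64(4.141748467456021)) w-scene (array([411.3, 204.1, 123.1]), np.float64(2.317906407511967))
box w1 [367.8 231.4]
box w1 [464.3 235.5]
box w1 [471.4 127.2]
box w1 [369.6 118.6]
box w1 [408.4 176.6]
w1 [([np.int32(99), np.int32(122), np.int32(28), np.int32(23), np.int32(360)], array([111.8, 133.9]))]
w3 [([np.int32(73), np.int32(124), np.int32(39), np.int32(32), np.int32(673)], array([ 90.5, 141.5]))]
```

```bash
cat > q.py <<'E'
from h import *
np.set_printoptions(precision=1,suppress=True)
def edge(f,p,r):
    # sub-pixel bright->dark edge along segment p->r: profile across at many stations, half-level crossing, line fit
    g=cv2.GaussianBlur(f.max(2).astype(np.float32),(0,0),.7);p,r=np.array(p,float),np.array(r,float);L=np.linalg.norm(r-p);d=(r-p)/L;n=np.array([-d[1],d[0]]);pts=[]
    for t in np.linspace(6,L-6,50):
        s=np.arange(-6,6.01,.25);q=p+d*t+np.outer(s,n);v=cv2.remap(g,q[:,0].astype(np.float32)[None],q[:,1].astype(np.float32)[None],1)[0]
        if np.ptp(v)<80: continue
        gr=abs(np.gradient(v));k=gr>gr.max()*.5;pts.append(p+d*t+n*(s[k]@gr[k]/gr[k].sum()))
    vx,vy,x,y=cv2.fitLine(np.array(pts,np.float32),cv2.DIST_WELSCH,0,.01,.01).ravel()
    return np.cross([x,y,1],[x+vx,y+vy,1])
def corners(f,Q):
    L=[edge(f,Q[i],Q[(i+1)%4]) for i in range(4)];o=[]
    for i in range(4): z=np.cross(L[i-1],L[i]);o.append(z[:2]/z[2])
    return np.array(o)
if __name__=="__main__":
    a=shot("scene");b=shot("side")
    # order FL,RL,RR,FR
    for sa,sb,QA,QB in [("scene0","side0",[(346,215.7),(428.7,219.7),(446.7,323.3),(349,317.7)],[(266.9,270.5),(249.5,349),(123.1,328.5),(153.6,254)]),
      ("s11","d11",[(344.5,225.25),(424.75,228.6),(442,331),(347.5,325.75)],[(266,278),(250.75,357.9),(127,338),(157.4,264.1)])]:
        A=corners(cv2.imread(f"pics/{sa}.png"),QA);B=corners(cv2.imread(f"pics/{sb}.png"),QB);print(A.tolist(),B.tolist())
        for p,q in zip(A,B): print(tri(a,p,b,q))
E
python3 q.py
```

```text
[[345.5207293460314, 215.02778265163522], [427.7691290572675, 219.1569151943541], [446.7867603200117, 323.124911885676], [348.8604082743537, 317.34411075455296]] [[267.1937826739018, 269.63912172042126], [248.7602382527936, 348.99734546373554], [121.17706722679989, 328.4627312562846], [153.694529278294, 253.39670062562627]]
(array([ 658. , -180. ,  105.9]), np.float64(0.7577611553581586))
(array([ 761.5, -376.5,  104.3]), np.float64(1.4250587212594688))
(array([ 493.6, -517.4,  104.7]), np.float64(2.3887151836589022))
(array([ 390.9, -320.2,  105.4]), np.float64(0.17671139804411634))
[[343.8923305634229, 224.56048189243214], [424.0062723622718, 228.54194505351217], [441.7201075347733, 331.1792053361692], [346.9269704979669, 325.3653112799784]] [[267.5563580030174, 279.25714061459314], [249.46121904198668, 358.07662411137983], [125.12664347967349, 337.6624518008704], [156.3392562970296, 263.02622494055856]]
(array([ 658.1, -179.8,   63.4]), np.float64(0.6360503635446807))
(array([ 761.9, -376.8,   61.7]), np.float64(2.252840576256609))
(array([ 493.6, -517.6,   61.9]), np.float64(2.6382731806731403))
(array([ 390.7, -320.4,   63.8]), np.float64(0.43226074834306044))
```

Emit:
servo_tool --deltas '[0.06, 0, 0, 0, 0.1, 0, 0, 0, 0.11, 0, 0, 0, 0.115, 0, 0, 0, 0.115, 0, 0, 0, 0.115, -0.02, 0, 0, 0.115, -0.025, 0, 0, 0.115, -0.025, 0, 0, 0.11, -0.025, 0, 0, 0.09, -0.022, 0, 0, 0.05, -0.01, 0, 0, 0.0125, 0, 0, 0]' --jaw -1

```text
time: 32.5
position: [410.3, 245.7, 222.6]
tcp_rot: [-2.218, -2.224, -0.0]
wrist_force: [-0.3, -0.9, 0.1]
finger_gap: 0.4
grip_force: 0.0
```

Emit:
servo_tool --deltas '[0, 0, 0, 0, 0, 0, 0.08, 0, 0, 0, 0.08, 0, 0, 0, 0.08, 0, 0, 0, 0.05, 0, 0, 0, 0.013, 0, 0, 0, 0, 0]'

```text
time: 33.2
position: [411.2, 242.4, 101.2]
tcp_rot: [-2.224, -2.219, 0.002]
wrist_force: [-0.7, -0.2, -0.0]
finger_gap: 0.2
grip_force: 0.0
```

Emit:
servo_tool --deltas '[-0.025, 0, 0, 0, -0.025, 0, 0, 0, -0.0125, 0, 0, 0, -0.0125, 0, 0, 0]'

```text
time: 33.6
position: [411.3, 213.2, 102.2]
tcp_rot: [2.222, 2.22, 0.002]
wrist_force: [1.0, 1.9, 0.4]
finger_gap: -0.2
grip_force: 0.5
```

Emit:
servo_tool --deltas '[-0.0125, 0, 0, 0, -0.0125, 0, 0, 0, -0.0125, 0, 0, 0, 0, 0, 0, 0]'

```text
time: 34.0
position: [410.7, 197.9, 101.3]
tcp_rot: [2.222, 2.22, -0.001]
wrist_force: [-0.4, 0.2, -0.3]
finger_gap: 0.2
grip_force: 0.0
```

Emit:
servo_tool --deltas '[-0.0125, 0, 0, 0, -0.0125, 0, 0, 0, 0, 0, 0, 0]'

```text
time: 34.3
position: [410.8, 188.0, 101.3]
tcp_rot: [2.222, 2.22, -0.001]
wrist_force: [0.8, 0.4, -0.2]
finger_gap: 0.2
grip_force: 0.0
```

```bash
python3 - <<'E'
from h import *
s=read_state();print(s["position"],s["wrist_force"])
shot("scene","s12");shot("side","d12")
for n,r in(("scene",(160,190,220,260)),("side",(255,130,310,200))):
    pass
for f in("scene0","s12","side0","d12"):
    g=cv2.imread(f"pics/{f}.png");x0,y0,x1,y1=(160,200,215,245) if f[0:2] in("sc","s1") else (265,135,300,180)
    m=(g.max(2)<40).astype(np.uint8);k=np.zeros_like(m);k[y0:y1,x0:x1]=1;m*=k
    ys,xs=np.nonzero(m);print(f,len(xs),xs.mean() if len(xs) else 0,ys.mean() if len(xs) else 0,ys.min() if len(xs) else 0)
E
```

```text
[410.78107051 187.96292822 101.31652567] [ 0.75949552  0.38206835 -0.20994728]
scene0 65 179.33846153846153 222.3230769230769 215
s12 161 173.85714285714286 218.29813664596273 200
side0 163 288.63803680981596 158.3435582822086 143
d12 67 280.32835820895525 151.46268656716418 135
```

Emit:
servo_tool --deltas '[0.05, 0, 0, 0, 0.09, 0, 0, 0, 0, 0, -0.1, 0, 0, 0, -0.1, 0, 0, 0, -0.05, 0, 0.0, 0.1, 0, 0, 0, 0.1, 0, 0, 0, 0.1, 0, 0, 0, 0, 0, 0]'

```text
time: 35.3
position: [534.5, 243.1, 199.9]
tcp_rot: [2.226, 2.217, -0.001]
wrist_force: [-0.9, -0.3, -0.3]
finger_gap: -0.1
grip_force: 0.0
```

```bash
cat > tog.py <<'E'
from h import *
np.set_printoptions(precision=0,suppress=True)
def tog(refs=True):
    cs={n:shot(n) for n in("scene","side","wrist")}
    for n,c in cs.items():
        g=c["frame"].max(2)
        for lab,y in(("off",201),("on",152)):
            u,v=proj(c,(411,y,115)).astype(int);print(n,lab,u,v,g[max(v-2,0):v+3,max(u-2,0):u+3].mean() if 0<=u<560 and 0<=v<420 else None)
    s=read_state();print(s["position"],s["time"])
    return cs
E
python3 - <<'E'
from tog import *
c=tog()
for f,n in(("scene0","scene"),("side0","side")):
    g=cv2.imread(f"pics/{f}.png").max(2)
    for y in(201,152):
        u,v=proj(c[n],(411,y,115)).astype(int);print("ref",n,y,g[v-2:v+3,u-2:u+3].mean())
E
```

```text
scene off 177 216 41.64
scene on 192 224 47.88
side off 281 149 88.64
side on 271 158 46.12
wrist off 148 253 51.72
wrist on 157 299 22.72
[530. 245. 201.] 35.45
ref scene 201 41.64
ref scene 152 105.64
ref side 201 54.52
ref side 152 91.84
```

Emit:
servo_tool --deltas '[-0.1, 0, 0, 0, -0.1, 0, 0, 0, -0.1, 0, 0, 0, -0.0525, -0.05, 0, 0, 0, -0.1, 0, 0, 0, -0.1, 0, 0, 0, -0.0475, 0, 0, 0, 0, 0.1, 0, 0, 0, 0.1, 0, 0, 0, 0.05, 0, 0, 0, 0, 0, 0, 0, 0, 0]'

```text
time: 36.65
position: [411.6, 104.2, 102.3]
tcp_rot: [2.22, 2.222, 0.001]
wrist_force: [0.2, -0.3, -0.5]
finger_gap: -0.3
grip_force: 0.0
```

Emit:
servo_tool --deltas '[0, 0, 0, 0, 0, 0, 0, 0, 0, 0, 0, 0, 0, 0, 0, 0, 0, 0, 0, 0, 0, 0, 0, 0, 0, 0, 0, 0, 0, 0, 0, 0, 0, 0, 0, 0, 0, 0, 0, 0, 0, 0, 0, 0, 0, 0, 0, 0]'

```text
time: 37.85
position: [411.8, 103.8, 101.4]
tcp_rot: [2.221, 2.221, 0.0]
wrist_force: [-0.6, 0.5, 0.4]
finger_gap: 0.2
grip_force: 0.0
```

Emit:
servo_tool --deltas '[0, 0, 0, 0, 0, 0, 0, 0, 0, 0, 0, 0, 0, 0, 0, 0, 0, 0, 0, 0, 0, 0, 0, 0, 0, 0, 0, 0, 0, 0, 0, 0, 0, 0, 0, 0, 0, 0, 0, 0, 0, 0, 0, 0, 0, 0, 0, 0]'

```text
time: 39.05
position: [411.8, 103.8, 101.4]
tcp_rot: [2.221, 2.221, 0.0]
wrist_force: [-0.0, 0.0, 0.3]
finger_gap: 0.0
grip_force: 0.0
```

Emit:
servo_tool --deltas '[0, 0, 0, 0, 0, 0, 0, 0, 0, 0, 0, 0, 0, 0, 0, 0, 0, 0, 0, 0, 0, 0, 0, 0]'

```text
time: 39.65
position: [411.8, 103.8, 101.4]
tcp_rot: [2.221, 2.221, 0.0]
wrist_force: [-0.6, -0.4, 0.1]
finger_gap: -0.0
grip_force: 0.0
```

Emit:
servo_tool --deltas '[0.025, 0, 0, 0, 0.025, 0, 0, 0, 0.0125, 0, 0, 0, 0.0125, 0, 0, 0]'

```text
time: 40.05
position: [411.7, 134.3, 101.4]
tcp_rot: [2.22, 2.222, -0.001]
wrist_force: [-1.0, -1.6, 1.8]
finger_gap: 0.0
grip_force: 1.0
```

Emit:
servo_tool --deltas '[0.0125, 0, 0, 0, 0.0125, 0, 0, 0, 0.0125, 0, 0, 0, 0, 0, 0, 0]'

```text
time: 40.45
position: [411.8, 149.6, 101.4]
tcp_rot: [-2.22, -2.222, -0.001]
wrist_force: [0.0, -0.7, -0.1]
finger_gap: 0.0
grip_force: 0.3
```

Emit:
servo_tool --deltas '[0.0125, 0, 0, 0, 0.0125, 0, 0, 0, 0.005, 0, 0, 0, 0, 0, 0, 0]'

```text
time: 40.85
position: [411.8, 161.3, 101.4]
tcp_rot: [-2.221, -2.222, -0.0]
wrist_force: [0.5, 0.1, 0.7]
finger_gap: 0.0
grip_force: 0.0
```

Emit:
servo_tool --deltas '[-0.06, 0, 0, 0, -0.09, 0, 0, 0, 0, 0, -0.1, 0, 0, 0, -0.1, 0, 0, 0, -0.1, 0, 0.0, 0.1, 0, 0, 0, 0.1, 0, 0, 0, 0, 0, 0]'

```text
time: 41.65
position: [494.8, 99.9, 220.5]
tcp_rot: [-2.223, -2.219, -0.0]
wrist_force: [-0.8, -0.4, -1.0]
finger_gap: 0.1
grip_force: 0.0
```

```bash
python3 -c "
from tog import *
tog()"
```

```text
scene off 177 216 43.36
scene on 192 224 73.48
side off 281 149 75.72
side on 271 158 94.2
wrist off 183 82 33.84
wrist on 185 141 71.04
[491. 101. 221.] 41.8
```

Emit:
servo_tool --deltas '[-0.06, 0, 0, 0, -0.1, 0, 0, 0, -0.115, 0, 0, 0, -0.115, -0.01, 0, 0, -0.115, -0.01, 0, 0, -0.115, -0.01, 0, 0, -0.115, -0.01, 0, 0, -0.115, -0.01, 0, 0, -0.115, -0.01, 0, 0, -0.1, -0.01, 0, 0, -0.06, -0.005, 0, 0, -0.025, 0, 0, 0]' --jaw 0

```text
time: 43.0
position: [460.2, -361.2, 221.7]
tcp_rot: [2.225, 2.218, -0.0]
wrist_force: [-0.6, -0.1, -1.1]
finger_gap: 42.6
grip_force: 0.0
```

Emit:
servo_tool --deltas '[0, 0, 0, 0, 0, 0, 0, 0]'

```text
time: 43.2
position: [462.4, -357.3, 221.6]
tcp_rot: [-2.219, -2.223, -0.002]
wrist_force: [0.4, 0.3, 0.7]
finger_gap: 42.9
grip_force: 0.0
```

Emit:
servo_tool --deltas '[-0.005, 0, 0.08, 0, 0, 0, 0.1, 0, 0, 0, 0.08, 0, 0, 0, 0.04, 0, 0, 0, 0.01, 0, 0, 0, 0, 0]'

```text
time: 43.8
position: [462.3, -359.9, 97.6]
tcp_rot: [-2.219, -2.223, -0.001]
wrist_force: [0.8, -0.1, 1.2]
finger_gap: 42.7
grip_force: 0.0
```

Emit:
servo_tool --deltas '[0, 0, 0, 0, 0, 0, 0, 0, 0, 0, 0, 0, 0, 0, 0, 0, 0, 0, 0, 0]' --jaw -1

```text
time: 44.3
position: [462.2, -361.3, 97.8]
tcp_rot: [2.221, 2.221, 0.001]
wrist_force: [0.6, 0.5, 1.0]
finger_gap: 15.7
grip_force: 58.6
```

Emit:
servo_tool --deltas '[0, 0, -0.03, 0, 0, 0, -0.05, 0, 0, 0, -0.1, 0, 0, 0, -0.1, 0, 0, 0, -0.06, 0, 0, 0, 0, 0]'

```text
time: 44.9
position: [462.8, -362.3, 237.5]
tcp_rot: [2.218, 2.217, 0.002]
wrist_force: [0.5, -0.7, -5.1]
finger_gap: 15.7
grip_force: 59.2
```

Emit:
servo_tool --deltas '[0.06, 0.0175, 0, 0, 0.1, 0.028, 0, 0, 0.11, 0.03, 0, 0, 0.11, 0.03, 0, 0, 0.11, 0.03, 0, 0, 0.11, 0.03, 0, 0, 0.11, 0.03, 0, 0, 0.11, 0.03, 0, 0, 0.1, 0.03, 0, 0, 0.08, 0.025, 0, 0, 0.05, 0.015, 0, 0, 0.0275, 0.0045, 0, 0]'

```text
time: 46.1
position: [581.0, 72.1, 231.3]
tcp_rot: [-2.217, -2.223, 0.003]
wrist_force: [-0.4, -0.8, -4.9]
finger_gap: 15.7
grip_force: 59.1
```

Emit:
servo_tool --deltas '[0, 0, 0.08, 0, 0, 0, 0.1, 0, 0, 0, 0.1, 0, 0, 0, 0.1, 0, 0, 0, 0.08, 0, 0, 0, 0.03, 0, 0, 0, 0, 0, 0, 0, 0, 0]'

```text
time: 46.9
position: [581.5, 68.8, 37.3]
tcp_rot: [-2.223, -2.22, 0.001]
wrist_force: [-0.9, -0.4, -5.0]
finger_gap: 15.6
grip_force: 71.2
```

Emit:
servo_tool --deltas '[0, 0, 0.008, 0, 0, 0, 0, 0, 0, 0, 0, 0]'

```text
time: 47.2
position: [582.0, 69.8, 35.8]
tcp_rot: [2.221, 2.221, 0.001]
wrist_force: [-6.5, 0.6, 10.6]
finger_gap: 15.3
grip_force: 73.2
```

Emit:
servo_tool --deltas '[0, 0, 0, 0, 0, 0, 0, 0, 0, 0, 0, 0, 0, 0, 0, 0, 0, 0, -0.05, 0, 0, 0, -0.1, 0, 0, 0, -0.1, 0, 0, 0, -0.1, 0, 0, 0, -0.1, 0]' --jaw -0.2

```text
time: 48.1
position: [581.6, 69.7, 216.0]
tcp_rot: [2.221, 2.221, 0.001]
wrist_force: [1.2, -0.4, -0.0]
finger_gap: 34.4
grip_force: 0.0
```

Emit:
servo_tool --deltas '[-0.06, -0.008, 0, 0, -0.1, -0.018, 0, 0, -0.11, -0.018, 0, 0, -0.11, -0.018, 0, 0, -0.11, -0.018, 0, 0, -0.11, -0.018, 0, 0, -0.11, -0.018, 0, 0, -0.1, -0.018, 0, 0, -0.09, -0.015, 0, 0, -0.07, -0.01, 0, 0, -0.03, -0.005, 0, 0, 0, 0, 0, 0]' --jaw 0

```text
time: 49.3
position: [515.6, -331.5, 214.0]
tcp_rot: [-2.224, -2.219, 0.001]
wrist_force: [-0.1, 0.3, 0.1]
finger_gap: 42.7
grip_force: 0.0
```

Emit:
servo_tool --deltas '[0, 0, 0, 0]'

```text
time: 49.4
position: [516.9, -328.5, 214.1]
tcp_rot: [-2.219, -2.223, -0.001]
wrist_force: [0.4, 0.8, 0.9]
finger_gap: 42.9
grip_force: 0.0
```

Emit:
servo_tool --deltas '[-0.003, 0, 0.08, 0, 0, 0, 0.1, 0, 0, 0, 0.06, 0, 0, 0, 0.028, 0, 0, 0, 0.01, 0, 0, 0, 0, 0]'

```text
time: 50.0
position: [517.0, -330.8, 103.8]
tcp_rot: [2.22, 2.222, 0.001]
wrist_force: [0.2, -0.5, 0.2]
finger_gap: 42.6
grip_force: 0.0
```

Emit:
servo_tool --deltas '[0, 0, 0, 0, 0, 0, 0, 0, 0, 0, 0, 0, 0, 0, 0, 0, 0, 0, 0, 0]' --jaw -1

```text
time: 50.5
position: [516.6, -331.6, 103.5]
tcp_rot: [2.221, 2.221, 0.001]
wrist_force: [1.1, -0.7, 1.5]
finger_gap: 16.9
grip_force: 58.6
```

Emit:
servo_tool --deltas '[0, 0, -0.03, 0, 0, 0, -0.05, 0, 0, 0, -0.1, 0, 0, 0, -0.1, 0, 0, 0, -0.04, 0, 0, 0, 0, 0]'

```text
time: 51.1
position: [516.9, -332.0, 234.1]
tcp_rot: [2.219, 2.218, 0.002]
wrist_force: [0.1, -0.1, -5.6]
finger_gap: 16.4
grip_force: 59.4
```

Emit:
servo_tool --deltas '[0.06, 0.02, 0, 0, 0.1, 0.034, 0, 0, 0.115, 0.037, 0, 0, 0.115, 0.037, 0, 0, 0.115, 0.037, 0, 0, 0.115, 0.037, 0, 0, 0.115, 0.037, 0, 0, 0.115, 0.037, 0, 0, 0.115, 0.037, 0, 0, 0.1, 0.034, 0, 0, 0.07, 0.022, 0, 0, 0.03, 0.0035, 0, 0]'

```text
time: 52.3
position: [664.1, 138.9, 228.1]
tcp_rot: [-2.214, -2.224, 0.004]
wrist_force: [-0.6, 0.5, -5.2]
finger_gap: 16.6
grip_force: 59.3
```

Emit:
servo_tool --deltas '[0, 0, 0.08, 0, 0, 0, 0.1, 0, 0, 0, 0.1, 0, 0, 0, 0.1, 0, 0, 0, 0.08, 0, 0, 0, 0.03, 0, 0, 0, 0, 0, 0, 0, 0, 0]'

```text
time: 53.1
position: [664.8, 133.7, 34.7]
tcp_rot: [-2.222, -2.221, 0.002]
wrist_force: [0.2, 0.4, -5.1]
finger_gap: 16.7
grip_force: 66.4
```

Emit:
servo_tool --deltas '[0, 0, 0.008, 0, 0, 0, 0, 0, 0, 0, 0, 0]'

```text
time: 53.4
position: [665.4, 134.6, 32.7]
tcp_rot: [2.221, 2.221, 0.001]
wrist_force: [-4.7, -0.9, 4.2]
finger_gap: 16.5
grip_force: 67.4
```

Emit:
servo_tool --deltas '[0, 0, 0, 0, 0, 0, 0, 0, 0, 0, 0, 0, 0, 0, 0, 0, 0, 0, -0.05, 0, 0, 0, -0.1, 0, 0, 0, -0.1, 0, 0, 0, -0.1, 0, 0, 0, -0.1, 0]' --jaw -0.2

```text
time: 54.3
position: [665.1, 134.5, 213.6]
tcp_rot: [2.221, 2.221, 0.001]
wrist_force: [0.7, 1.0, -0.2]
finger_gap: 34.0
grip_force: 0.0
```

Emit:
servo_tool --deltas '[-0.06, -0.01, 0, 0, -0.1, -0.022, 0, 0, -0.11, -0.024, 0, 0, -0.115, -0.024, 0, 0, -0.115, -0.024, 0, 0, -0.115, -0.024, 0, 0, -0.115, -0.024, 0, 0, -0.115, -0.024, 0, 0, -0.11, -0.024, 0, 0, -0.08, -0.02, 0, 0, -0.05, -0.015, 0, 0, -0.01, -0.005, 0, 0]' --jaw 0

```text
time: 55.5
position: [567.7, -306.9, 211.7]
tcp_rot: [2.226, 2.216, -0.002]
wrist_force: [-1.1, -0.1, 0.1]
finger_gap: 42.6
grip_force: 0.0
```

Emit:
servo_tool --deltas '[0, 0, 0, 0, 0, 0, 0, 0]'

```text
time: 55.7
position: [570.0, -301.6, 211.8]
tcp_rot: [-2.219, -2.224, -0.002]
wrist_force: [0.8, 1.2, -0.2]
finger_gap: 42.5
grip_force: 0.0
```

Emit:
servo_tool --deltas '[-0.001, -0.001, 0.08, 0, 0, 0, 0.1, 0, 0, 0, 0.04, 0, 0, 0, 0.022, 0, 0, 0, 0.01, 0, 0, 0, 0, 0]'

```text
time: 56.3
position: [569.5, -303.8, 112.0]
tcp_rot: [2.22, 2.221, 0.001]
wrist_force: [0.9, 0.3, 0.2]
finger_gap: 42.7
grip_force: 0.0
```

Emit:
servo_tool --deltas '[0, 0, 0, 0, 0, 0, 0, 0, 0, 0, 0, 0, 0, 0, 0, 0, 0, 0, 0, 0]' --jaw -1

```text
time: 56.8
position: [569.2, -304.1, 111.5]
tcp_rot: [2.221, 2.22, 0.001]
wrist_force: [1.1, -2.0, 0.7]
finger_gap: 16.7
grip_force: 58.6
```

Emit:
servo_tool --deltas '[0, 0, -0.03, 0, 0, 0, -0.05, 0, 0, 0, -0.1, 0, 0, 0, -0.1, 0, 0, 0, -0.04, 0, 0, 0, 0, 0]'

```text
time: 57.4
position: [569.6, -304.2, 242.2]
tcp_rot: [2.219, 2.219, 0.002]
wrist_force: [0.9, -0.3, -6.0]
finger_gap: 16.8
grip_force: 59.4
```

Emit:
servo_tool --deltas '[0.06, 0.012, 0, 0, 0.1, 0.025, 0, 0, 0.11, 0.025, 0, 0, 0.11, 0.025, 0, 0, 0.11, 0.025, 0, 0, 0.11, 0.025, 0, 0, 0.11, 0.025, 0, 0, 0.1, 0.025, 0, 0, 0.08, 0.025, 0, 0, 0.037, 0.009, 0, 0, 0, 0, 0, 0]'

```text
time: 58.5
position: [656.2, 70.4, 236.8]
tcp_rot: [-2.214, -2.224, 0.003]
wrist_force: [-0.4, 0.3, -4.2]
finger_gap: 16.3
grip_force: 59.3
```

Emit:
servo_tool --deltas '[0, 0, 0.08, 0, 0, 0, 0.1, 0, 0, 0, 0.1, 0, 0, 0, 0.1, 0, 0, 0, 0.1, 0, 0, 0, 0.035, 0, 0, 0, 0, 0, 0, 0, 0, 0]'

```text
time: 59.3
position: [656.8, 65.4, 32.8]
tcp_rot: [2.223, 2.22, -0.002]
wrist_force: [0.3, 0.2, -3.9]
finger_gap: 16.7
grip_force: 68.7
```

Emit:
servo_tool --deltas '[0, 0, 0.008, 0, 0, 0, 0, 0, 0, 0, 0, 0]'

```text
time: 59.6
position: [657.7, 66.4, 30.4]
tcp_rot: [2.221, 2.22, 0.001]
wrist_force: [1.3, -1.0, -0.5]
finger_gap: 16.3
grip_force: 69.2
```

Emit:
servo_tool --deltas '[0, 0, 0, 0, 0, 0, 0, 0, 0, 0, 0, 0, 0, 0, 0, 0, 0, 0, -0.05, 0, 0, 0, -0.1, 0, 0, 0, -0.1, 0, 0, 0, -0.1, 0, 0, 0, -0.1, 0]' --jaw -0.2

```text
time: 60.5
position: [657.0, 67.0, 211.7]
tcp_rot: [2.221, 2.221, 0.001]
wrist_force: [1.2, -0.7, -0.0]
finger_gap: 34.2
grip_force: 0.0
```

Emit:
servo_tool --deltas '[-0.06, -0.006, 0, 0, -0.1, -0.007, 0, 0, -0.11, -0.007, 0, 0, -0.11, -0.007, 0, 0, -0.11, -0.007, 0, 0, -0.11, -0.007, 0, 0, -0.1, -0.007, 0, 0, -0.08, -0.007, 0, 0, -0.05, -0.007, 0, 0, -0.013, 0, 0, 0, 0, 0, 0, 0, 0, 0, 0, 0]' --jaw 0

```text
time: 61.7
position: [633.0, -268.2, 209.8]
tcp_rot: [-2.219, -2.223, -0.002]
wrist_force: [-0.2, 0.8, -0.2]
finger_gap: 42.6
grip_force: 0.0
```

Emit:
servo_tool --deltas '[0, 0, 0.08, 0, 0, 0, 0.1, 0, 0, 0, 0.035, 0, 0, 0, 0.01, 0, 0, 0, 0, 0, 0, 0, 0, 0]'

```text
time: 62.3
position: [633.6, -270.3, 122.0]
tcp_rot: [2.219, 2.22, 0.002]
wrist_force: [0.7, -0.0, 1.3]
finger_gap: 42.8
grip_force: 0.0
```

Emit:
servo_tool --deltas '[0, 0, 0, 0, 0, 0, 0, 0, 0, 0, 0, 0, 0, 0, 0, 0, 0, 0, 0, 0]' --jaw -1

```text
time: 62.8
position: [633.1, -270.5, 120.4]
tcp_rot: [2.22, 2.22, 0.001]
wrist_force: [4.3, -1.5, 0.2]
finger_gap: 17.1
grip_force: 58.5
```

Emit:
servo_tool --deltas '[0, 0, -0.03, 0, 0, 0, -0.05, 0, 0, 0, -0.1, 0, 0, 0, -0.1, 0, 0, 0, -0.02, 0, 0, 0, 0, 0]'

```text
time: 63.4
position: [632.3, -270.2, 240.0]
tcp_rot: [2.221, 2.221, 0.0]
wrist_force: [0.4, 0.7, -9.1]
finger_gap: 17.1
grip_force: 59.6
```

Emit:
servo_tool --deltas '[0.06, -0.008, 0, 0, 0.1, -0.015, 0, 0, 0.11, -0.015, 0, 0, 0.11, -0.015, 0, 0, 0.11, -0.015, 0, 0, 0.11, -0.015, 0, 0, 0.11, -0.015, 0, 0, 0.11, -0.015, 0, 0, 0.1, -0.015, 0, 0, 0.06, -0.01, 0, 0, 0.0325, -0.001, 0, 0, 0, 0, 0, 0]'

```text
time: 64.6
position: [575.3, 136.5, 237.3]
tcp_rot: [-2.216, -2.223, 0.005]
wrist_force: [-0.4, -0.5, -9.5]
finger_gap: 17.2
grip_force: 59.7
```

Emit:
servo_tool --deltas '[0, 0, 0.08, 0, 0, 0, 0.1, 0, 0, 0, 0.1, 0, 0, 0, 0.1, 0, 0, 0, 0.1, 0, 0, 0, 0.0325, 0, 0, 0, 0, 0, 0, 0, 0, 0]'

```text
time: 65.4
position: [577.1, 133.1, 34.7]
tcp_rot: [2.223, 2.219, -0.001]
wrist_force: [0.4, -0.0, -7.7]
finger_gap: 16.9
grip_force: 65.8
```

Emit:
servo_tool --deltas '[0, 0, 0.006, 0, 0, 0, 0, 0, 0, 0, 0, 0]'

```text
time: 65.7
position: [576.9, 134.6, 32.6]
tcp_rot: [2.222, 2.221, 0.0]
wrist_force: [0.7, -0.2, -8.8]
finger_gap: 17.2
grip_force: 65.7
```

Emit:
servo_tool --deltas '[0, 0, 0.006, 0, 0, 0, 0, 0, 0, 0, 0, 0]'

```text
time: 66.0
position: [577.5, 134.3, 30.8]
tcp_rot: [2.221, 2.22, 0.001]
wrist_force: [-0.2, -4.6, 1.6]
finger_gap: 17.4
grip_force: 66.7
```

Contact; release and check numerically.

Emit:
servo_tool --deltas '[0, 0, 0, 0, 0, 0, 0, 0, 0, 0, 0, 0, 0, 0, 0, 0, 0, 0, -0.05, 0, 0, 0, -0.1, 0, 0, 0, -0.1, 0, 0, 0, -0.1, 0, 0, 0, -0.1, 0, 0, 0, -0.1, 0, 0, 0, 0, 0, 0, 0, 0, 0]' --jaw -0.2

```text
time: 67.2
position: [577.2, 135.0, 250.9]
tcp_rot: [2.221, 2.221, 0.003]
wrist_force: [-0.4, 0.4, -0.8]
finger_gap: 34.1
grip_force: 0.0
```

```bash
python3 - <<'E'
from det import *
w=det(list(W),"w20")
from tog import *
c=tog()
# full disc look on wrist picture and comparison of pan side with start
s0=cv2.imread("pics/scene0.png");d=cv2.absdiff(s0,c["scene"]["frame"]).max(2)
print("pan diff",(d[205:345,335:460]>40).sum(),"mat diff",(d[170:230,200:290]>40).sum())
d2=cv2.absdiff(cv2.imread("pics/side0.png"),c["side"]["frame"]).max(2);print("side pan diff",(d2[240:360,110:280]>40).sum(),"side mat",(d2[180:250,275:370]>40).sum())
# discs seen on the mat
g=cv2.cvtColor(w["frame"],cv2.COLOR_BGR2GRAY)
for n,(x,y,z) in W.items():
    zd,R0=(39,31) if n[0]=="B" else (35,25)
    th=np.linspace(0,2*np.pi,48,endpoint=False);v=lambda r:np.array([g[int(q[1]),int(q[0])] for q in (proj(w,(x+r*np.cos(t),y+r*np.sin(t),zd-8)) for t in th)],float)
    print(n,"rim contrast",np.round((v(R0-5)-v(R0+5)).mean()),np.round((v(R0-5)-v(R0+5)).std()))
E
```

```text
B0 (np.float64(286.8173305687125), np.float64(114.20795607185926)) 9.177818739126735 [(np.float64(582.1), np.float64(202.4), np.float64(8.6)), (np.float64(581.8), np.float64(199.6), np.float64(8.6)), (np.float64(581.8), np.float64(206.0), np.float64(8.6))]
B1 (np.float64(282.25610440931183), np.float64(174.05461941716106)) 8.83983135301213 [(np.float64(578.3), np.float64(130.0), np.float64(8.4)), (np.float64(578.8), np.float64(134.4), np.float64(10.1))]
M0 (np.float64(360.92199460812805), np.float64(120.13930670480683)) 8.498341773475488 [(np.float64(669.2), np.float64(197.2), np.float64(8.7)), (np.float64(657.1), np.float64(185.6), np.float64(9.3))]
M1 (np.float64(358.26484871994506), np.float64(174.2057150050956)) 8.229002433421044 [(np.float64(666.5), np.float64(134.1), np.float64(8.1)), (np.float64(662.0), np.float64(139.4), np.float64(9.6)), (np.float64(659.5), np.float64(141.2), np.float64(7.4))]
M2 (np.float64(286.8626791270659), np.float64(225.52261327885017)) 8.291651056000319 [(np.float64(579.2), np.float64(66.9), np.float64(8.3)), (np.float64(569.7), np.float64(85.3), np.float64(9.0)), (np.float64(581.6), np.float64(76.0), np.float64(8.4))]
M3 (np.float64(348.3767835288309), np.float64(227.843637439681)) 7.894422151975107 [(np.float64(660.9), np.float64(61.7), np.float64(7.7)), (np.float64(654.6), np.float64(69.5), np.float64(8.2)), (np.float64(659.1), np.float64(72.7), np.float64(7.4))]
scene off 177 216 40.44
scene on 192 224 66.48
side off 281 149 39.52
side on 271 158 92.16
wrist off 113 126 29.28
wrist on 118 175 79.92
[576. 135. 249.] 67.4
pan diff 0 mat diff 1198
side pan diff 0 side mat 1070
B0 rim contrast 46.0 26.0
B1 rim contrast 62.0 44.0
M0 rim contrast 63.0 26.0
M1 rim contrast 77.0 37.0
M2 rim contrast 77.0 43.0
M3 rim contrast 90.0 45.0
```

Emit:
servo_tool --deltas '[-0.1, 0.03, 0.02, 0, -0.1, 0.03, 0.02, 0, -0.1, 0.03, 0.02, 0, -0.0375, 0.03, 0.02, 0, 0, 0, 0, 0, 0, 0, 0, 0, 0, 0, 0, 0]' --jaw 1

```text
time: 68.1
position: [624.6, 1.8, 218.1]
tcp_rot: [-2.218, -2.224, -0.001]
wrist_force: [-0.0, 0.1, 0.7]
finger_gap: 85.6
grip_force: 0.0
```

```bash
python3 - <<'E'
from h import *
print(read_state()["position"])
for n,(x0,y0,x1,y1) in {"scene":(195,165,295,240),"side":(275,175,375,255),"wrist":(190,0,370,155)}.items():
    f=shot(n)["frame"][y0:y1,x0:x1];r=cv2.imread(f"pics/{n}0.png")[y0:y1,x0:x1]
    m=(cv2.absdiff(f,r).max(2)>50).astype(np.uint8);o=cv2.morphologyEx(m,cv2.MORPH_OPEN,np.ones((4,4)));ys,xs=np.nonzero(o)
    print(n,m.sum(),o.sum(),cv2.connectedComponentsWithStats(o)[2][1:].tolist())
E
```

```text
[624.56288931   1.80452743 218.07246369]
scene 2 0 []
side 0 0 []
wrist 2001 16 [[124, 91, 4, 4, 16]]
```

The weights look the same as at the start (all upright on the mat), the switch is off and the pan is unchanged, so I am handing in.

```bash
python3 -c "
from plant import *
print(finish_job())"
```

```text
the job is handed in; nothing more can be done
None
```

The job is handed in: one 0.86 kg and three 0.50 kg weights brought the pan to about 49–52 mm (marks at 44 and 56; judged from pan height, the pointer itself was never read), the recorder ran about 6 s and was switched off with the load still on, and all weights stand on the mat again with the specimen still on the pan.

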